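# Hang the turning-tool holder on the rotary rack

## Task

Put the lathe tool holder with the brass collar and the red paint mark away on the rotary rack: first turn the rack by its red knob so that the free dovetail hook stands at the front, square over the white mark on the base, then slide the holder down that hook until its collar bears on the rubber pad. The hook's spring grips the holder wherever it is let go, and the collar is set at a different height every time, so push it fully home by feel, gently, neither forcing it nor letting it drop; then let go and leave everything else as it is.

Things in the scene. Friction and masses are not known exactly. Their poses are not given: they have to be found in the camera images.
- rack: Fixed green base, disc 184 mm across, 16 mm high, of the rotary tool-holder rack. Origin: centre of its underside, on the rack's axis. Its -x axis points to the front, where a tab with a white line is the mark. On it turn a steel disc and an aluminium square post (80 mm, 195 mm high over the bench) with a dovetail hook on each of its four faces, three of them with black holders hung on.
- turntable (a joint): Angle of the turning post, rad. 0 (or a full turn): the free hook is at the front mark; grows anticlockwise seen from above. Turns endlessly, with a drag of 0.25 N m, and stays where it is left.
- knob (a point): Centre of the red bar knob on top of the post, on the axis, 215 mm above the bench. The bar is 64 mm long, 15 mm thick, 24 mm high (12 mm above and below this point), fixed to the post. Axes are the turning post's: x, y square to its faces, z up; the bar lies at 45 degrees, along the line x = y, to a corner of the post. Its sides are clear.
- hook_pad: Yellow rubber pad, 14 mm wide, on top of the free hook; it gives up to 2 mm at 8 N. Origin: middle of its top edge at the post's face, 40 mm from the axis, 215 mm up. -x points outward, z up. Below, the dovetail, 10 mm deep, 18 wide at the post, 29 at its face: tapered 6 to 20 mm below the pad's top, full size from 20 to 72. A spring leaf on its face, 24 to 58 mm down, grips the holder.
- holder: The holder to hang: black steel block 40 (x) by 54 (y) by 50 mm high, 0.5 kg. Origin: centre of underside. Back face at x = 20 mm, with a through dovetail slot 10 mm deep, 22.4 mm wide at its mouth, 33.4 at its bottom. A tool below 24 mm height, x -19 to -6, sticks out to y 64 and -41; above it the ends (y 27, -27) are free. Set screws at x -13, to 61 mm high. Red mark on the -x face.
- stud (a point): Middle of the holder's top face under the collar (x 4, y 0, z 50 mm of the holder). On the stud here sits the brass collar, 30 mm across, 8 mm thick, overhanging the dovetail slot. Its underside stands 2 to 18 mm above the top face: preset, not reported; it does not shift. Hung, it rests on the hook's pad, so the holder's origin is then 52 to 68 mm below the pad's free top.
- slide (a point): Where the holder's origin runs with even clearance (1.2 mm at the flanks): 21.5 mm out from the post's face, level with the pad's top; the holder's axes as hook_pad's. The leaf begins to press about 36 mm down; from 43 mm on it drags at the holder with 2 to 6 N and pushes it outward with 5 to 8 N; let go early, the holder wedges and stays too high. Once home it sits 24-25 mm out.
- other_holder: A second loose black holder, same block, with a grey collar, a yellow mark and a round boring bar. Leave it where it stands. Origin: centre of underside.
- tin: Orange open tin, 84 mm across, 85 mm high; a loose bystander, not to be disturbed; origin under its centre
- oil_can: Green oil can, 68 mm across, with a brass spout up to 153 mm; a loose bystander, not to be disturbed; origin under its centre
- hammer: Hammer with a wooden handle lying on the bench; a loose bystander, not to be disturbed
- chuck_key: T-shaped steel chuck key, 110 by 90 mm, lying; a loose bystander, not to be disturbed
- case: Closed dark instrument case, 100 by 170 by 30 mm; a loose bystander, not to be disturbed; origin under its centre
- square: Small steel try square, about 120 by 80 mm, lying; a loose bystander, not to be disturbed
- bar_end: Brass bar end standing, 44 mm across, 75 mm high; a loose bystander, not to be disturbed; origin under its centre

How it is judged:
By the outcome, as a careful person would: the job done as asked, in the order asked, and still so for the second after the job is handed in, with the robot touching nothing.
It also fails if it takes over 72 s, if anything falls off the work surface, if the arm or the gripper's body presses on something with over 40 N, if the wrist force passes 120 N, or if a joint passes its speed limit or range.

## Robot

A 6-joint arm with a two-finger parallel gripper is mounted at the origin on the work surface. World frame = base frame: x ahead of the robot, y to its left, z up, the work surface at z = 0. Lengths are in m, angles in rad, forces in N, time in s.
With the tool pointing down it reaches from about 0.25 to 0.85 m from the base axis. Payload 12.5 kg.
Tool frame: the origin (TCP) lies at the very end of the fingers, on their centre line; the grasp point (between the pads) lies 19 mm behind it; z points along the fingers, y is the direction in which the jaws open and shut (so a half turn about z gives the same grasp; the last joint's range is limited). The gripper opens to 93 mm and grips with 3 to 60 N. Pads are 15 mm wide; open, the fingers measure 128 mm over their backs; the gripper's body (75 mm by 188 mm) begins 65 mm behind the grasp point.
Start: joints at [1.035, 0.351, 1.652, -0, 1.139, -0.085], TCP at [0.24, 0.495, 0.219] pointing down, gripper open.
Joint ranges: [-2.75, 2.75], [-0.79, 2.1], [0.01, 2.65], [-1.57, 4.71], [0.07, 3.14], [-2.87, 2.87]. Speed limits (rad/s): [2.22, 2.22, 2.79, 3.14, 3.14, 3.14].

## Interface

Orientations are given as [roll, pitch, yaw] about the fixed x, y, z axes, in that order (R = Rz(yaw) Ry(pitch) Rx(roll)).
In Python, from bench import ctrl gives the robot as it stands. The module is installed in compiled form; this text tells all that it offers.
- The arm moves only by the tool move_arm, never from a script. Its arguments are lists of equal length, an entry for each row: "claw": the opening, from -1 (shut) to 1 (fully open); "dp": the shift along the tool's x, y, z each as a share of 0.02 m, from -1 to 1, a list of three; "twist": the turn, a rotation vector about the tool's x, y, z each as a share of 0.08 rad, from -1 to 1, a list of three. In form: {"claw": [claw, ...], "dp": [[dx, dy, dz], ...], "twist": [[wx, wy, wz], ...]}. A call has 1 to 10 rows; each row shifts and turns the commanded pose from where the row before left it, along the tool's axes as they then stand; what a row does not reach is not made up. A row lasts 1/10 s, in which the tool goes at most 50 mm and 8.59 degrees, less where a joint would pass 70% of its speed; a pose out of reach is approached as far as the arm can. A call with a number of a shift or a turn outside -1 to 1 is refused whole. A call with a gripper value outside its range is refused whole. The fingers move at their own pace and stop on an object; "squeeze" is the grip in N (left out, the last holds). Time passes only in rows, so rows that do not move let the fingers close. It gives the time, the measured TCP pose, the force and the opening at its end, in the units of the state.
- ctrl.observe(): the state, without advancing time (a new reading comes with each control period).
- ctrl.grab_frame(name): name is "scene" or "top" or "wrist"; returns (picture, depth): 480x640x3 uint8, red, green, blue; 480x640 float32, m along the optical axis (not along the pixel's ray), 0 where there is no reading.
- ctrl.camera_info(name): a dict with "K" (3x3 intrinsics, pixels), "k1" (the pictures are not rectified: a ray, as slopes to the right and down, at radius r is drawn at 1 + k1 r^2 times it, then the intrinsics apply), "position" and "orientation" of the camera in the world; the wrist camera has in their place "tool_from_camera" (4x4, takes a point from camera to tool coordinates, whose origin is the TCP and whose axes are the flange's). Camera axes: x right, y up, looking along -z (the intrinsics and any distortion apply to the point x, -y, -z); pixel columns grow to the right and rows downward; lengths in m; the calibration is good to about 2 mm. A picture is of the moment at which its call begins: read the wrist's pose just before it. camera_info takes no time and is no camera call.
- ctrl.hand_in(): hands the job in, once; it reports no verdict.
The state is a dict: "clock": time; "joint_pos": joint angles; "joint_velocities": joint speeds; "tau": joint torques, N m; "ee_pos": TCP position; "orientation": TCP orientation; "force": force on the tool from outside, world axes, zero at the start; "wrist_torque": the same for the moment, N m; "gripper_width": finger opening in m.
Only numpy, scipy, OpenCV 4.12 (cv2) and the standard library are available. Lean on these libraries where they do the work, as an engineer would, in place of code of your own. Each camera call takes 0.05 s, during which the arm holds its last target.

## Working session

There is one attempt and no reset: what is moved stays moved. The work goes in short steps, Python scripts to look and compute and a tool call to move; the robot and the scene stay as the last step left them, time stands still between calls to the robot, and variables do not carry over. Pictures are saved under pics/ and viewed, and the job is handed in when it is done.

Besides the shell and the picture viewer there is one more tool, called after "Emit:" by a JSON object that holds its "api" and its "payload", one argument or row to a line. move_arm: Moves the arm, as the interface text tells. Shift numbers are shares of 0.02 m and turn numbers shares of 0.08 rad, none past 1 either way. Its arguments: {"type":"object","properties":{"claw":{"type":"array"},"dp":{"type":"array"},"twist":{"type":"array"},"squeeze":{"type":"number"}},"required":["claw","dp","twist"]}

```bash
mkdir -p pics
cat > h.py <<'E'
import numpy as np, cv2
from scipy.spatial.transform import Rotation as R
from bench import ctrl
def grab(name,tag):
    st=ctrl.observe(); im,d=ctrl.grab_frame(name)
    cv2.imwrite(f'pics/{tag}.png',im[:,:,::-1]); np.savez(f'pics/{tag}.npz',d=d,pos=st['ee_pos'],ori=st['orientation'],im=im)
    return im,d,st
def campose(name,pos=None,ori=None):
    c=ctrl.camera_info(name); T=np.eye(4)
    if name=='wrist':
        W=np.eye(4);W[:3,:3]=R.from_euler('xyz',ori).as_matrix();W[:3,3]=pos
        return c,W@np.array(c['tool_from_camera'])
    o=np.array(c['orientation'])
    T[:3,:3]=o if o.shape==(3,3) else (R.from_euler('xyz',o).as_matrix())
    T[:3,3]=c['position']; return c,T
def slopes(c,u,v):
    K=np.array(c['K']); 
    return cv2.undistortPoints(np.array([[[u,v]]],float),K,np.array([c['k1'],0,0,0,0.]))[0,0]
def pix(tag,name,u,v,z=None):
    """world point at pixel; by depth, or on plane z"""
    f=np.load(f'pics/{tag}.npz'); c,T=campose(name,f['pos'],f['ori'])
    s=slopes(c,u,v); ray=np.array([s[0],-s[1],-1.])
    if z is None:
        d=f['d'][int(round(v)),int(round(u))]; p=ray*d
        return T[:3,:3]@p+T[:3,3]
    r=T[:3,:3]@ray; t=(z-T[2,3])/r[2]; return T[:3,3]+r*t
def proj(tag,name,P):
    f=np.load(f'pics/{tag}.npz'); c,T=campose(name,f['pos'],f['ori'])
    p=T[:3,:3].T@(np.asarray(P)-T[:3,3]); x,y=p[0]/-p[2],-p[1]/-p[2]; r2=x*x+y*y
    K=np.array(c['K']); q=1+c['k1']*r2
    return K[0,0]*x*q+K[0,2],K[1,1]*y*q+K[1,2]
def crop(tag,u0,v0,u1,v1,s,out):
    im=cv2.imread(f'pics/{tag}.png')[v0:v1,u0:u1]; cv2.imwrite(f'pics/{out}.png',cv2.resize(im,None,fx=s,fy=s,interpolation=cv2.INTER_CUBIC))
E
python3 - <<'E'
from h import *
print(ctrl.observe())
for n in('scene','top','wrist'): print(n,ctrl.camera_info(n))
grab('scene','s0');grab('top','t0')
E
```

```text
{'clock': 0.0, 'joint_pos': array([ 1.03538156e+00,  3.51216990e-01,  1.65241982e+00,  6.35389329e-06,
        1.13909281e+00, -8.45743408e-02]), 'joint_velocities': array([-0.00091865,  0.00069455, -0.00046434, -0.00068004,  0.00101901,
       -0.00059064]), 'tau': array([ 1.49715655e-03, -4.97315168e+01, -2.85256898e+01,  6.99333125e-02,
        2.56949110e-02, -8.87374790e-05]), 'ee_pos': array([0.23943571, 0.49476885, 0.21811359]), 'orientation': array([-3.14046024e+00, -1.01791145e-04,  2.69074951e+00]), 'force': array([ 0.61408526,  0.8674885 , -0.09226832]), 'wrist_torque': array([-0.01720822,  0.03799114, -0.03537982]), 'gripper_width': 0.09304536263491177}
scene {'K': array([[569.05407194,   0.        , 315.94580896],
       [  0.        , 569.05407194, 240.72323052],
       [  0.        ,   0.        ,   1.        ]]), 'k1': 0.057723098182323226, 'position': array([1.094519  , 0.47260523, 1.35888683]), 'orientation': array([ 0.55237823, -0.01526791,  2.29000099])}
top {'K': array([[433.37218649,   0.        , 319.12839731],
       [  0.        , 433.37218649, 241.35096974],
       [  0.        ,   0.        ,   1.        ]]), 'k1': 0.0011633952054271044, 'position': array([ 0.45075258, -0.01510062,  1.05905372]), 'orientation': array([ 0.10040033, -0.02828478, -1.56582245])}
wrist {'K': array([[392.43434182,   0.        , 324.57927399],
       [  0.        , 392.43434182, 241.21161219],
       [  0.        ,   0.        ,   1.        ]]), 'k1': -0.059433988408404824, 'tool_from_camera': array([[-2.53204457e-04,  9.70954405e-01,  2.39264453e-01,
         6.59091915e-02],
       [ 9.99999908e-01,  1.62820955e-04,  3.97521273e-04,
         2.19944202e-04],
       [ 3.47017765e-04,  2.39264532e-01, -9.70954357e-01,
        -1.64675992e-01],
       [ 0.00000000e+00,  0.00000000e+00,  0.00000000e+00,
         1.00000000e+00]])}
```

View pics/s0.png

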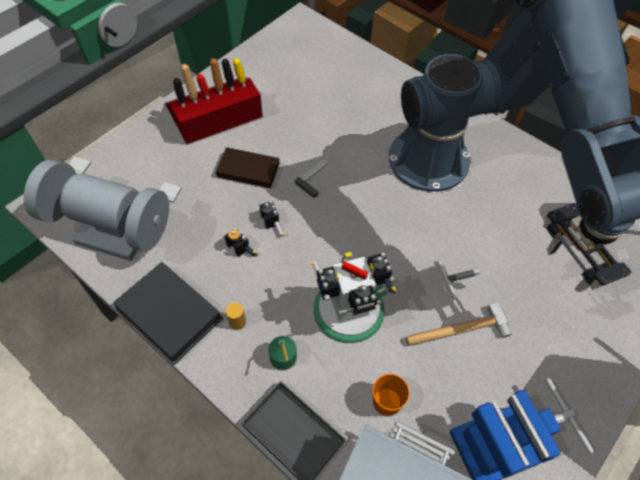

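View pics/t0.png

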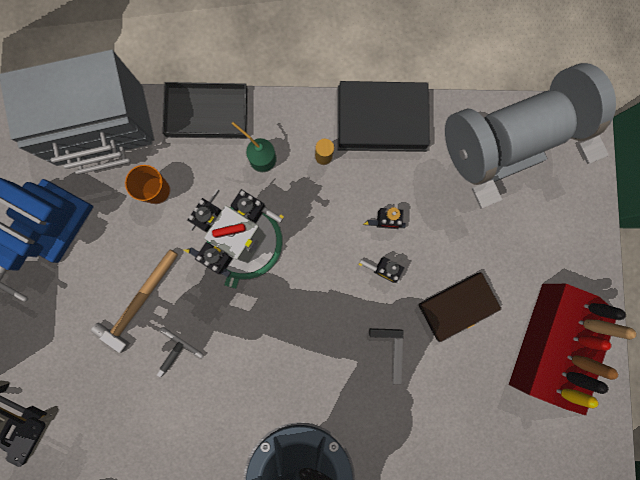

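The top view has x up and y to the left. The rack is at about (237,240), with the yellow pad at (249,243) and the front tab at (231,282). The brass-collar holder is at (392,217) and the grey-collar one at (390,267). Next I'll enlarge both areas.

Run:
```python
from h import *
crop('t0',170,170,300,300,6,'c1');crop('t0',340,180,440,290,5,'c2');crop('s0',300,240,410,350,5,'c3');crop('s0',215,190,300,270,7,'c4')
print(pix('t0','top',320,300), pix('t0','top',450,480-190))
```

```text
[ 0.414771   -0.04734368  0.00043362] [ 0.44064623 -0.35564362  0.03096872]
```

View pics/c1.png

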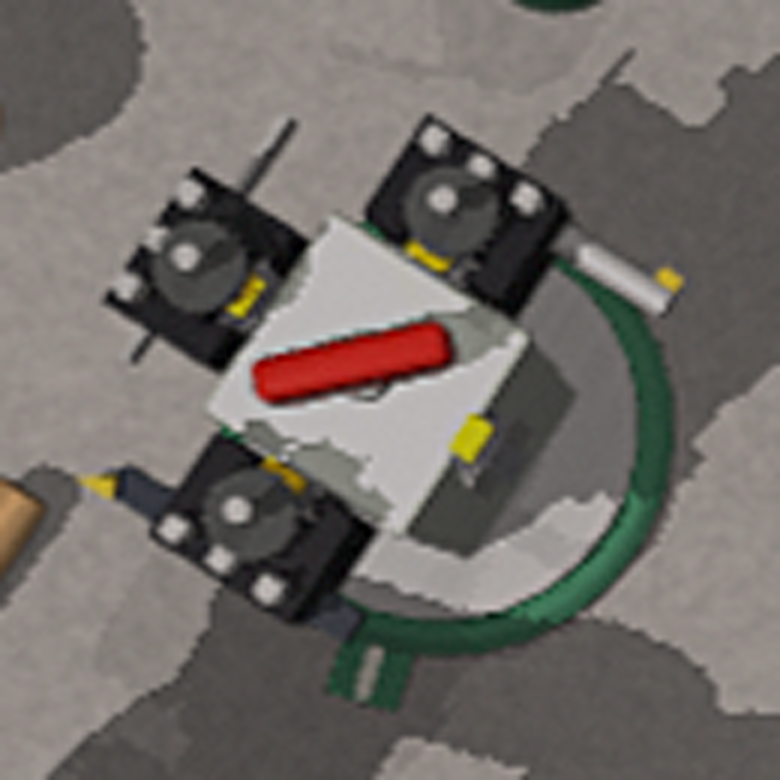

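View pics/c2.png

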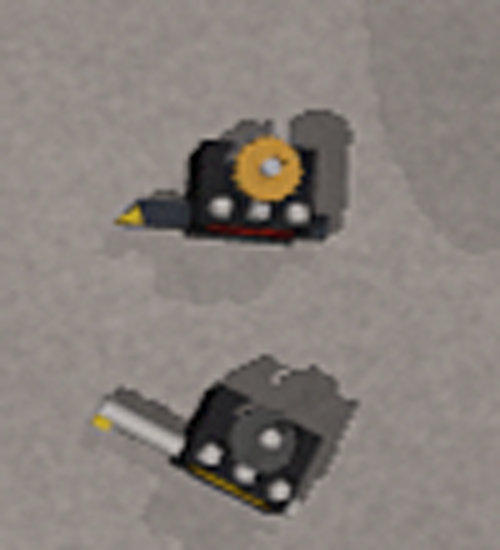

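View pics/c3.png

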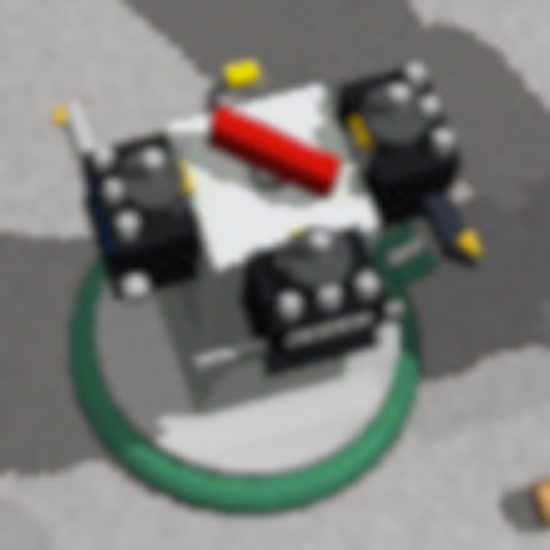

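View pics/c4.png

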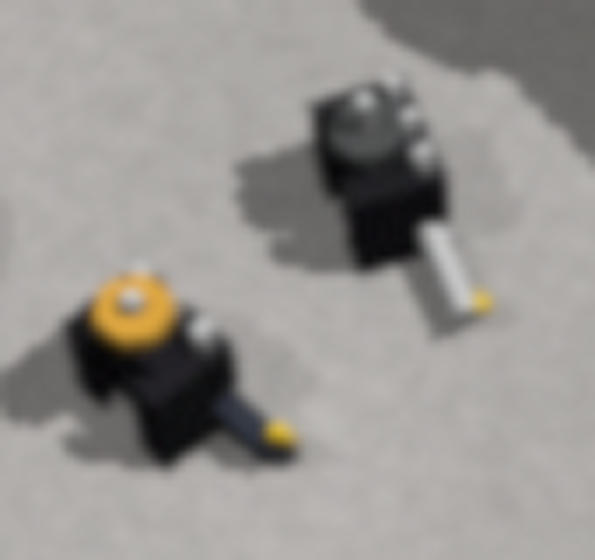

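Run:
```python
from h import *
np.set_printoptions(precision=4,suppress=True)
C=lambda u,v,z:pix('t0','top',170+(u+.5)/6-.5,170+(v+.5)/6-.5,z)
cs=[C(*p,0.195) for p in[(333,218),(525,340),(398,535),(210,412)]]
cs=np.array(cs);print(cs);ax=cs.mean(0);print('axis',ax)
print('edges',np.linalg.norm(np.diff(cs,axis=0),axis=1))
e=cs[1]-cs[0];print('edge dirs deg',[np.degrees(np.arctan2(*(cs[(i+1)%4]-cs[i])[[1,0]])) for i in range(4)])
pad=C(472,438,.215);print('pad',pad,'ang',np.degrees(np.arctan2(*(pad-ax)[[1,0]])),np.linalg.norm((pad-ax)[:2]))
k=[C(258,385,.227),C(448,340,.227)];print('knob',k,np.mean(k,0))
d=k[1]-k[0];print('bar ang',np.degrees(np.arctan2(d[1],d[0])),np.linalg.norm(d))
t1,t2=C(373,648,.016),C(366,698,.016);print('tab',t1,t2)
for t in(t1,t2):print(np.degrees(np.arctan2(*(t-ax)[[1,0]])),np.linalg.norm((t-ax)[:2]))
D=lambda u,v,z:pix('t0','top',340+(u+.5)/5-.5,180+(v+.5)/5-.5,z)
# holder top front edge corners z=.05 , collar
print('collar',[D(267,168,z) for z in(.06,.068,.076)])
print('mark',D(207,228,.045),D(293,238,.045))
print('top corners',D(190,145,.05),D(188,232,.05), D(318,150,.05),D(325,236,.05))
print('depth collar', pix('t0','top',340+255/5,180+175/5),pix('t0','top',340+267/5,180+185/5), 'blockT',pix('t0','top',340+205/5,180+170/5))
c=np.array([0,0]);print('other',D(270,438,.065))
print('bits', [D(120,215,.02)])
```

```text
[[0.608  0.1502 0.195 ]
 [0.5674 0.0854 0.195 ]
 [0.5019 0.126  0.195 ]
 [0.5424 0.1891 0.195 ]]
axis [0.5549 0.1377 0.195 ]
edges [0.0765 0.077  0.0749]
edge dirs deg [np.float64(-122.07180231294957), np.float64(148.17673745510282), np.float64(57.32565645570254), np.float64(-30.613542226467544)]
pad [0.5324 0.0996 0.215 ] ang -120.56521102441282 0.04422024807067151
knob [array([0.5478, 0.1665, 0.227 ]), array([0.5628, 0.1063, 0.227 ])] [0.5553 0.1364 0.227 ]
bar ang -75.95723795814187 0.06205969629602564
tab [0.4675 0.164  0.016 ] [0.4477 0.1663 0.016 ]
163.2117712571569 0.09132306769583523
165.0428985432852 0.11098138361968922
collar [array([ 0.6193, -0.2158,  0.06  ]), array([ 0.6179, -0.2142,  0.068 ]), array([ 0.6166, -0.2126,  0.076 ])]
mark [ 0.5927 -0.1899  0.045 ] [ 0.5883 -0.2308  0.045 ]
top corners [ 0.6316 -0.1813  0.05  ] [ 0.59 -0.18  0.05] [ 0.6298 -0.2422  0.05  ] [ 0.5887 -0.2449  0.05  ]
depth collar [ 0.6123 -0.2079  0.0761] [ 0.6087 -0.2146  0.0701] blockT [ 0.6184 -0.1888  0.0525]
other [ 0.4926 -0.2146  0.065 ]
bits [array([ 0.6022, -0.1518,  0.02  ])]
```

```bash
cat > plan.py <<'E'
from h import *
import sys
np.set_printoptions(precision=4,suppress=True)
def plan(x,y,z,yawdeg):
    s=ctrl.observe(); Rm=R.from_euler('xyz',s['orientation'])
    d=np.array([x,y,z])-s['ee_pos']; t=Rm.inv().apply(d)
    Rt=R.from_euler('xyz',[np.pi,0,np.radians(yawdeg)])
    w=(Rm.inv()*Rt).as_rotvec()
    print('pos',s['ee_pos'],'rpy deg',np.degrees(s['orientation']),'t',round(s['clock'],2),'w',s['gripper_width'],'F',s['force'])
    print('shift units',t/.02,'min rows',np.abs(t/.02).max(),' twist units',w/.08,'rows',np.abs(w/.08).max())
if __name__=='__main__': plan(*map(float,sys.argv[1:5]))
E
python3 plan.py .555 .137 .30 103
```

```text
pos [0.2395 0.4948 0.2182] rpy deg [-179.942    -0.0065  154.1703] t 0.1 w 0.09298137698544177 F [-0.0457 -0.2101  0.4825]
shift units [-21.9953  -9.2326  -4.0845] min rows 21.995298555948715  twist units [-0.0124  0.0043 11.1636] rows 11.16362905121683
```

Emit:
{"api": "move_arm", "payload": {
  "claw": [1,1,1,1,1,1,1,1,1,1],
  "dp": [
    [0,0,-1],
    [-0.5,-0.2,-1],
    [-0.9,-0.4,-1],
    [-0.9,-0.4,-1],
    [-0.9,-0.4,0],
    [-0.9,-0.4,0],
    [-0.9,-0.4,0],
    [-0.9,-0.4,0],
    [-0.9,-0.4,0],
    [-0.9,-0.4,0]
  ],
  "twist": [
    [0,0,0],
    [0,0,0],
    [0,0,0],
    [0,0,0],
    [0,0,0],
    [0,0,0],
    [0,0,0],
    [0,0,0],
    [0,0,0],
    [0,0,0]
  ]
}}

```text
clock: 1.1
ee_pos: [0.3489, 0.366, 0.2984]
orientation: [-3.141, -0.0, 2.691]
force: [-0.1, 0.9, -0.7]
gripper_width: 0.0931
```

Emit:
{"api": "move_arm", "payload": {
  "claw": [0.5,0,0,0,0,0,0,0,0,0],
  "dp": [
    [-0.9,-0.4,0],
    [-0.9,-0.4,0],
    [-0.9,-0.4,0],
    [-0.9,-0.4,0],
    [-0.9,-0.4,0],
    [-0.9,-0.4,0],
    [-0.9,-0.4,0],
    [-0.9,-0.4,0],
    [-0.9,-0.4,0],
    [-0.9,-0.4,0]
  ],
  "twist": [
    [0,0,0],
    [0,0,0],
    [0,0,0],
    [0,0,0],
    [0,0,0],
    [0,0,0],
    [0,0,0],
    [0,0,0],
    [0,0,0],
    [0,0,0]
  ]
}}

```text
clock: 2.1
ee_pos: [0.4761, 0.2156, 0.2984]
orientation: [-3.141, -0.0, 2.691]
force: [0.8, -0.8, 0.6]
gripper_width: 0.0467
```

```bash
python3 plan.py .555 .137 .30 103
```

```text
pos [0.4761 0.2156 0.2984] rpy deg [-179.9759   -0.0232  154.171 ] t 2.1 w 0.046741703237769626 F [ 0.7777 -0.803   0.6231]
shift units [-5.2636 -1.8178 -0.0828] min rows 5.2635528877740745  twist units [-0.0072 -0.0024 11.1638] rows 11.163783409792423
```

Emit:
{"api": "move_arm", "payload": {
  "claw": [0,0,0,0,0,0,0,0,0,0],
  "dp": [
    [-0.9,-0.3,0],
    [-0.9,-0.3,0],
    [-0.9,-0.3,0],
    [-0.9,-0.3,0],
    [-0.9,-0.3,0],
    [-0.75,-0.3,0],
    [0,0,0],
    [0,0,0],
    [0,0,0],
    [0,0,0]
  ],
  "twist": [
    [0,0,0],
    [0,0,0],
    [0,0,0],
    [0,0,0],
    [0,0,0],
    [0,0,0],
    [0,0,1],
    [0,0,1],
    [0,0,1],
    [0,0,1]
  ]
}}

```text
clock: 3.1
ee_pos: [0.5549, 0.1378, 0.2985]
orientation: [-3.141, -0.0, 2.367]
force: [-0.4, -0.5, 0.2]
gripper_width: 0.0466
```

Emit:
{"api": "move_arm", "payload": {
  "claw": [0,0,0,0,0,0,0,0,0],
  "dp": [
    [0,0,0],
    [0,0,0],
    [0,0,0],
    [0,0,0],
    [0,0,0],
    [0,0,0],
    [0,0,0],
    [0,0,0],
    [0,0,0]
  ],
  "twist": [
    [0,0,1],
    [0,0,1],
    [0,0,1],
    [0,0,1],
    [0,0,1],
    [0,0,1],
    [0,0,1],
    [0,0,0.2],
    [0,0,0]
  ]
}}

```text
clock: 4.0
ee_pos: [0.5548, 0.138, 0.2986]
orientation: [-3.141, -0.0, 1.796]
force: [-0.1, 1.0, -0.8]
gripper_width: 0.0462
```

```bash
python3 - <<'E'
from h import *
grab('wrist','w1')
E
python3 plan.py .555 .137 .30 103
```

```text
pos [0.5547 0.138  0.2986] rpy deg [-179.9955   -0.0001  102.939 ] t 4.05 w 0.04640829680384887 F [-0.7447 -0.3441  0.1771]
shift units [-0.0526  0.0022 -0.0695] min rows 0.06946016748052754  twist units [-0.001  -0.     -0.0133] rows 0.013306688078310003
```

View pics/w1.png

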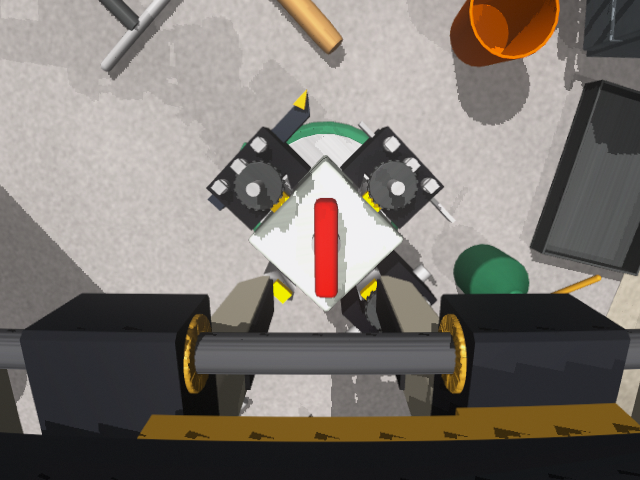

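The wrist picture shows the knob bar vertical at column 326, rows 198–297, with the square post around it. Its corners are at about (325,156), (403,240), (328,311) and (249,240). The tab is hidden here.

Run:
```python
from h import *
np.set_printoptions(precision=4,suppress=True)
crop('w1',230,140,420,320,4,'c5')
P=lambda u,v,z:pix('w1','wrist',u,v,z)
cs=np.array([P(*p,.195) for p in[(325,156),(403,240),(328,311),(249,240)]]);print(cs,cs.mean(0))
print(np.linalg.norm(cs[0]-cs[2]),np.linalg.norm(cs[1]-cs[3]))
a,b=P(326,199,.227),P(326,296,.227);print(a,b,(a+b)/2,np.linalg.norm(a-b),np.degrees(np.arctan2(*(a-b)[[1,0]])))
```

```text
[[0.542  0.1952 0.195 ]
 [0.6085 0.1511 0.195 ]
 [0.5691 0.0867 0.195 ]
 [0.5027 0.1268 0.195 ]] [0.5556 0.1399 0.195 ]
0.11188319363875156 0.10860372259494228
[0.5481 0.1714 0.227 ] [0.5621 0.1104 0.227 ] [0.5551 0.1409 0.227 ] 0.06257416534237163 102.94651607442847
```

View pics/c5.png

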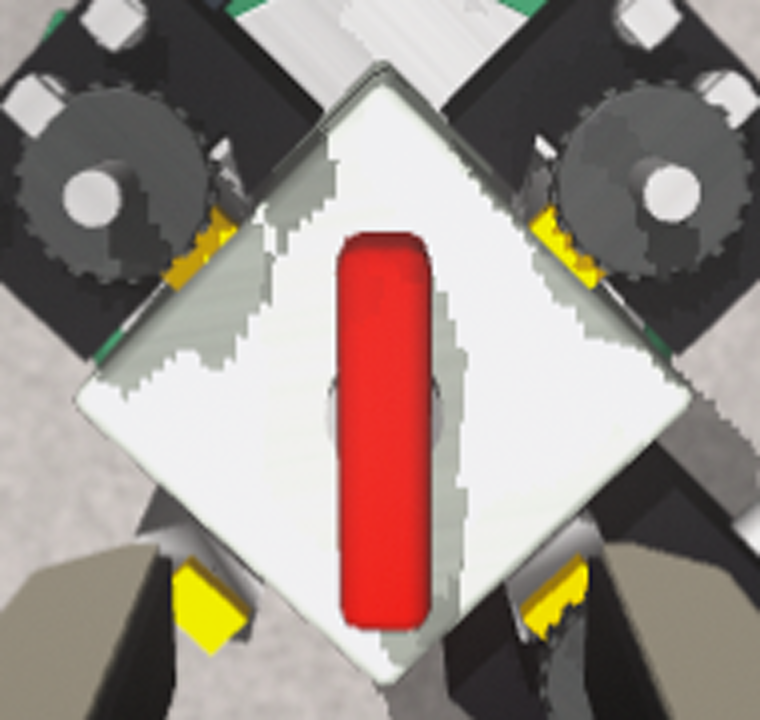

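Both views agree on the knob centre to about 3 mm, at (0.555, 0.139), with the bar at 103°. I'll lower over it and grip.

Emit:
{"api": "move_arm", "payload": {
  "claw": [0,0,0,0,0,0,-1,-1,-1,-1],
  "dp": [
    [0.07,0,1],
    [0,0,1],
    [0,0,1],
    [0,0,1],
    [0,0,0.65],
    [0,0,0],
    [0,0,0],
    [0,0,0],
    [0,0,0],
    [0,0,0]
  ],
  "twist": [
    [0,0,0],
    [0,0,0],
    [0,0,0],
    [0,0,0],
    [0,0,0],
    [0,0,0],
    [0,0,0],
    [0,0,0],
    [0,0,0],
    [0,0,0]
  ],
  "squeeze": 30
}}

```text
clock: 5.05
ee_pos: [0.5545, 0.1396, 0.2062]
orientation: [3.141, 0.0, 1.795]
force: [-0.8, -0.2, -0.2]
gripper_width: 0.0191
```

Run:
```python
from h import *
s=ctrl.observe();print(s['ee_pos'],s['force'],s['wrist_torque'],s['gripper_width'])
```

```text
[0.55448006 0.13959429 0.20621525] [-0.80376995 -0.22977897 -0.18148449] [-0.05854677  0.05467083 -0.03015607] 0.019052839935783702
```

Emit:
{"api": "move_arm", "payload": {
  "claw": [-1,-1,-1,-1,-1,-1,-1,-1,-1,-1],
  "dp": [
    [0,0,0],
    [0,0,0],
    [0,0,0],
    [0,0,0],
    [0,0,0],
    [0,0,0],
    [0,0,0],
    [0,0,0],
    [0,0,0],
    [0,0,0]
  ],
  "twist": [
    [0,0,0],
    [0,0,0],
    [0,0,0],
    [0,0,0.3],
    [0,0,0.6],
    [0,0,0.7],
    [0,0,0.7],
    [0,0,0.7],
    [0,0,0.7],
    [0,0,0.5]
  ]
}}

```text
clock: 6.05
ee_pos: [0.5555, 0.1397, 0.2061]
orientation: [3.138, -0.001, 1.457]
force: [7.8, 0.7, -2.6]
gripper_width: 0.0145
```

Run:
```python
from h import *
s=ctrl.observe();print(s['ee_pos'],s['force'],s['wrist_torque'],s['gripper_width'],np.degrees(s['orientation']))
```

```text
[0.55553287 0.13974249 0.20614525] [ 7.78435945  0.73508727 -2.61624967] [ 0.20701167 -1.11997881  0.35618049] 0.014495318304629131 [ 1.79809033e+02 -5.07138492e-02  8.34788977e+01]
```

Emit:
{"api": "move_arm", "payload": {
  "claw": [-1,-1,-1,-1,-1,-1,-1,-1,-1,-1],
  "dp": [
    [0,0.04,0],
    [0,0,0],
    [0,0,0],
    [0,0,0],
    [0,0,0],
    [0,0,0],
    [0,0,0],
    [0,0,0],
    [0,0,0],
    [0,0,0]
  ],
  "twist": [
    [0,0,0.3],
    [0,0,0.6],
    [0,0,0.8],
    [0,0,0.8],
    [0,0,0.8],
    [0,0,0.8],
    [0,0,0.8],
    [0,0,0.8],
    [0,0,0.5],
    [0,0,0]
  ]
}}

```text
clock: 7.05
ee_pos: [0.5562, 0.1395, 0.2061]
orientation: [3.139, -0.002, 0.961]
force: [7.2, 0.7, 0.1]
gripper_width: 0.015
```

Run:
```python
from h import *
s=ctrl.observe();print(s['ee_pos'],s['force'],s['wrist_torque'],s['gripper_width'],np.degrees(s['orientation']))
grab('wrist','w2')
```

```text
[0.55616529 0.1394899  0.2061205 ] [7.19398777 0.6713734  0.06341493] [ 0.11649221 -0.96454883  0.01799279] 0.015006050483793313 [ 1.79873463e+02 -1.06764297e-01  5.50891133e+01]
```

View pics/w2.png

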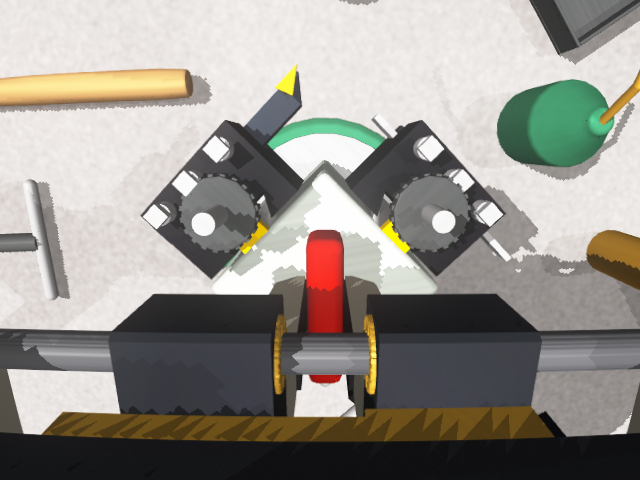

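The bar turns with the gripper and the post follows it. I'll measure the front mark before finishing the turn.

Run:
```python
from h import *
np.set_printoptions(precision=4,suppress=True)
S=lambda u,v,z:pix('s0','scene',300+(u+.5)/5-.5,240+(v+.5)/5-.5,z)
C=lambda u,v,z:pix('t0','top',170+(u+.5)/6-.5,170+(v+.5)/6-.5,z)
print('scene tab',S(390,260,.016),S(422,241,.016),'knob',S(225,123,.227),S(332,180,.227))
print('top tab',C(373,648,.016),C(366,698,.016))
for n,f,p in(('s','s0',[(382,285),]),):
  print(pix('s0','scene',381,290))
print('depth tab',pix('t0','top',170+370/6,170+672/6))
# green mask fit of base outer circle in top image
im=cv2.imread('pics/t0.png');hsv=cv2.cvtColor(im,cv2.COLOR_BGR2HSV)
m=cv2.inRange(hsv,(60,90,20),(95,255,255));m[:, :195]=0;m[:,300:]=0;m[:210]=0;m[300:]=0
f=np.load('pics/t0.npz')
pts=np.array([pix('t0','top',u,v) for v,u in zip(*np.nonzero(m))]);
# ring outer rim at z~.016
ok=(pts[:,2]>.013)&(pts[:,2]<.019);q=pts[ok]
# radial outermost per angle
c=np.array([.5555,.139])
from scipy.optimize import least_squares
a=np.degrees(np.arctan2(q[:,1]-c[1],q[:,0]-c[0]));r=np.hypot(*(q[:,:2]-c).T)
for lo in range(-180,180,20):
  k=(a>=lo)&(a<lo+20)
  if k.sum()>5: print(lo,k.sum(),np.percentile(r[k],97),r[k].min())
# tab green
tk=r>.096;print('tab mean ang',a[tk].mean() if tk.any() else None,tk.sum(),q[tk][:,:2].mean(0))
grab('scene','s1')
crop('s1',300,240,410,350,6,'c6')
crop('t0',215,260,255,295,16,'c7')
```

```text
scene tab [0.4685 0.1672 0.016 ] [0.4484 0.1729 0.016 ] knob [0.562  0.1161 0.227 ] [0.5525 0.1709 0.227 ]
top tab [0.4675 0.164  0.016 ] [0.4477 0.1663 0.016 ]
[0.4574 0.1703 0.0129]
depth tab [0.457  0.1651 0.0093]
-180 50 0.08810181393985735 0.07728080069266816
-160 51 0.09045632099399992 0.0778497951203853
-140 49 0.0901213046009507 0.07842823731020337
-120 56 0.09126083617856431 0.07910456382414964
-100 50 0.09123234730987011 0.0794893145207407
-80 54 0.09077249229158724 0.08010517160173393
-60 27 0.0892919358463926 0.08042507127376429
160 46 0.08873965094366723 0.07730566317124136
tab mean ang None 0 [nan nan]<stdin>:25: RuntimeWarning: Mean of empty slice.
  ret = um.true_divide(
```

View pics/c6.png

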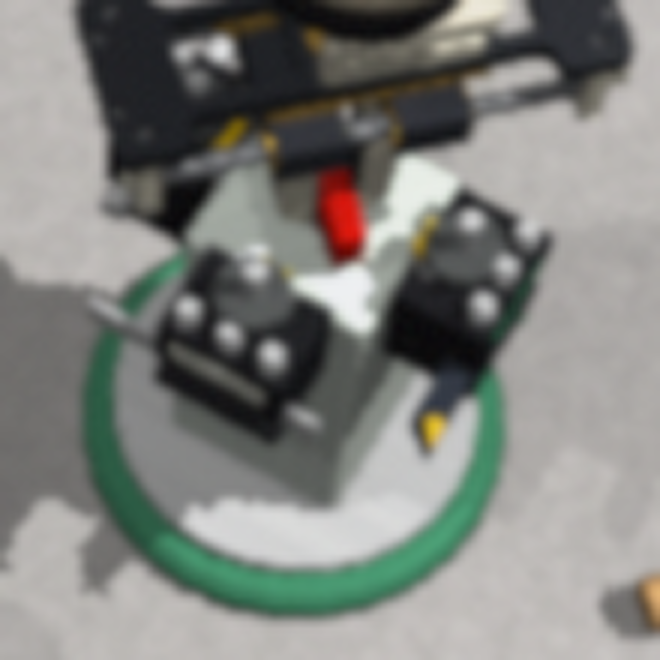

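View pics/c7.png

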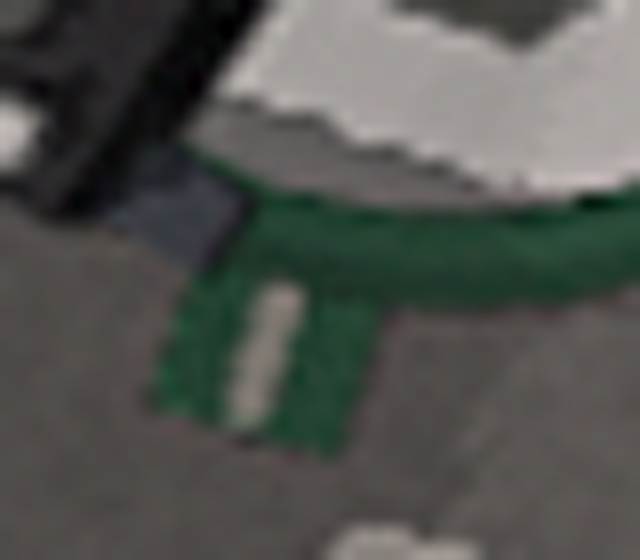

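Emit:
{"api": "move_arm", "payload": {
  "claw": [-1,-1,-1,-1,-1,-1,-1,-1,-1,-1],
  "dp": [
    [0.02,0.03,0],
    [0,0,0],
    [0,0,0],
    [0,0,0],
    [0,0,0],
    [0,0,0],
    [0,0,0],
    [0,0,0],
    [0,0,0],
    [0,0,0]
  ],
  "twist": [
    [0,0,0.3],
    [0,0,0.6],
    [0,0,0.8],
    [0,0,0.8],
    [0,0,0.8],
    [0,0,0.8],
    [0,0,0.7],
    [0,0,0.5],
    [0,0,0.25],
    [0,0,0]
  ]
}}

```text
clock: 8.15
ee_pos: [0.5566, 0.139, 0.2061]
orientation: [3.14, -0.002, 0.518]
force: [5.0, -2.0, 2.3]
gripper_width: 0.0147
```

Run:
```python
from h import *
s=ctrl.observe();print(s['ee_pos'],s['force'],s['wrist_torque'],s['gripper_width'],np.degrees(s['orientation']))
```

```text
[0.55657678 0.13904585 0.20614552] [ 5.04791173 -2.0060833   2.29054912] [-0.3583134  -0.62393398  0.14709376] 0.01466683875130308 [ 1.79914790e+02 -8.75994715e-02  2.96518575e+01]
```

Emit:
{"api": "move_arm", "payload": {
  "claw": [-0.3,-0.1,-0.1,-0.1,-0.1,-0.1,-0.1,-0.1,-0.1,-0.1],
  "dp": [
    [0,0,0],
    [0,0,0],
    [0,0,0],
    [0,0,-0.5],
    [0,0,-1],
    [0,0,-1],
    [0,0,-1],
    [0,0,-1],
    [0,0,-1],
    [0,0,0]
  ],
  "twist": [
    [0,0,0],
    [0,0,0],
    [0,0,0],
    [0,0,0],
    [0,0,0],
    [0,0,0],
    [0,0,0],
    [0,0,0],
    [0,0,0],
    [0,0,0]
  ]
}}

```text
clock: 9.15
ee_pos: [0.5566, 0.1396, 0.3188]
orientation: [3.14, -0.004, 0.519]
force: [0.1, -0.5, -0.0]
gripper_width: 0.0419
```

```bash
python3 plan.py .40 .12 .315 -15
```

```text
pos [0.5566 0.1396 0.3188] rpy deg [179.9051  -0.2555  29.7265] t 9.15 w 0.041851178225912306 F [ 0.1299 -0.5365 -0.0141]
shift units [-7.2862 -3.0313  0.1502] min rows 7.286242503911313  twist units [-0.0021 -0.061   9.7577] rows 9.757747346929927
```

Emit:
{"api": "move_arm", "payload": {
  "claw": [0,0,0,0,0,0,0,0,0,0],
  "dp": [
    [-0.5,-0.5,0],
    [-0.9,-0.9,0],
    [-0.9,-0.9,0],
    [-0.9,-0.9,0],
    [-0.9,-0.9,0],
    [-0.9,-0.9,0],
    [-0.7,-0.8,0],
    [0,0,0],
    [0,0,0],
    [0,0,0]
  ],
  "twist": [
    [0,0,0],
    [0,0,0],
    [0,0,0],
    [0,0,0],
    [0,0,0],
    [0,0,0],
    [0,0,0],
    [0,0,1],
    [0,0,1],
    [0,0,1]
  ]
}}

```text
clock: 10.15
ee_pos: [0.3988, 0.1836, 0.315]
orientation: [3.142, 0.001, 0.276]
force: [0.6, -0.2, -0.1]
gripper_width: 0.0463
```

Emit:
{"api": "move_arm", "payload": {
  "claw": [0,0,0,0,0,0,0,0,0],
  "dp": [
    [0,0,0],
    [0,0,0],
    [0,0,0],
    [0,0,0],
    [0,0,0],
    [0,0,0],
    [0,0,0],
    [0,0,0],
    [0,0,0]
  ],
  "twist": [
    [0,-0.06,1],
    [0,0,1],
    [0,0,1],
    [0,0,1],
    [0,0,1],
    [0,0,1],
    [0,0,0.7],
    [0,0,0],
    [0,0,0]
  ]
}}

```text
clock: 11.05
ee_pos: [0.399, 0.1836, 0.3152]
orientation: [3.139, 0.005, -0.256]
force: [-0.4, 0.5, 0.6]
gripper_width: 0.0468
```

```bash
python3 - <<'E'
from h import *
grab('wrist','w3');grab('top','t1')
E
python3 plan.py .40 .185 .315 -15
```

```text
pos [0.3991 0.1836 0.3154] rpy deg [179.8568   0.2579 -14.6625] t 11.15 w 0.04655827326370603 F [-0.1588 -0.0877 -0.3753]
shift units [ 0.0237 -0.0787  0.0191] min rows 0.0786632712262163  twist units [0.0314 0.0562 0.0737] rows 0.07369110880126369
```

View pics/w3.png

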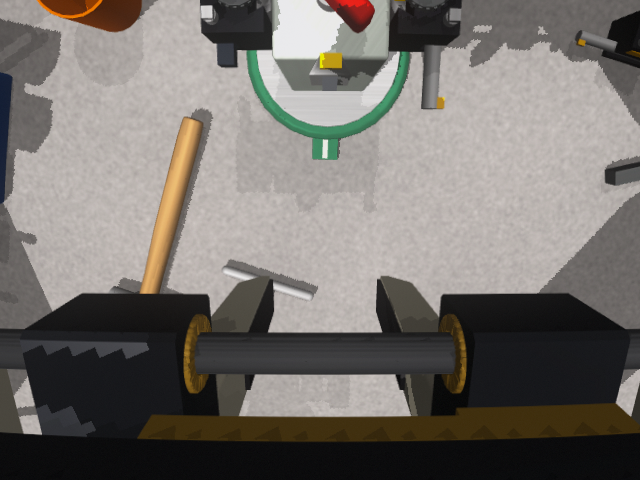

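The free hook with its yellow pad now faces the tab, pad at (330,61) and white line at (326,149). I'll enlarge this for the angle.

Run:
```python
from h import *
crop('w3',240,0,420,170,4,'c8')
```

```text
(no output)
```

View pics/c8.png

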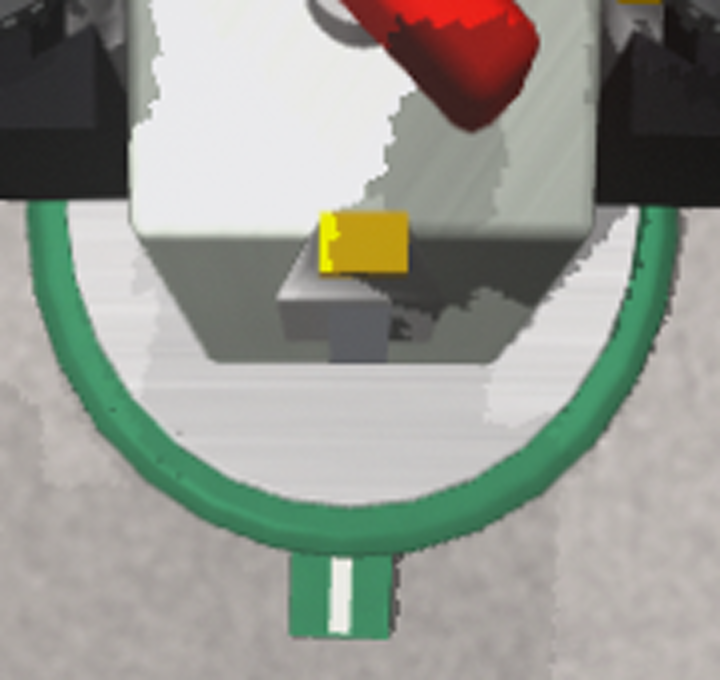

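Run:
```python
from h import *
np.set_printoptions(precision=4,suppress=True)
W=lambda u,v,z=None:pix('w3','wrist',240+(u+.5)/4-.5,(v+.5)/4-.5,z)
ang=lambda a,b:np.degrees(np.arctan2(*(b-a)[[1,0]]))
l,r=W(133,236,.195),W(596,235,.195);print('top edge',l,r,np.linalg.norm(l-r),'normal',ang(l,r)-90+360)
l2,r2=W(210,362,.02),W(492,362,.02);print('bot edge',l2,r2,np.linalg.norm(l2-r2),ang(l2,r2)-90+360, W(340,355))
print('depth tab',W(340,600),W(310,600))
a,b=W(342,562,.012),W(340,632,.012);print('line',a,b,ang(a,b))
a,b=W(290,637,.012),W(390,637,.012);print('tab outer edge',a,b,ang(a,b)-90+360,(a+b)/2)
p1,p2=W(320,272,.212),W(408,272,.212);print('pad front',p1,p2,(p1+p2)/2,ang(p1,p2)-90)
print('padtop',W(364,212,.215))
# ring circle fit: outer edge bottom points
```

```text
top edge [0.5266 0.1863 0.195 ] [0.507  0.1103 0.195 ] 0.07849127563581715 normal 165.54353035068087
bot edge [0.5277 0.1865 0.02  ] [0.508  0.1107 0.02  ] 0.07828274829891604 165.38343922437127 [0.503  0.1561 0.1616]
depth tab [0.4555 0.168  0.0044] [0.4577 0.1766 0.0041]
line [0.4659 0.1647 0.012 ] [0.4468 0.1703 0.012 ] 163.68406304028335
tab outer edge [0.4491 0.1848 0.012 ] [0.4417 0.1565 0.012 ] 165.33842503395593 [0.4454 0.1707 0.012 ]
pad front [0.5099 0.1577 0.212 ] [0.5064 0.1441 0.212 ] [0.5081 0.1509 0.212 ] -194.58088984106442
padtop [0.5163 0.1489 0.215 ]
```

The tab seems to sit 1–2° off the post's normal. I'll measure it with subpixel fits before deciding whether to correct.

Run:
```python
from h import *
from scipy.optimize import least_squares
np.set_printoptions(precision=4,suppress=True)
im=cv2.imread('pics/w3.png');g=cv2.cvtColor(im,cv2.COLOR_BGR2GRAY).astype(float);hsv=cv2.cvtColor(im,cv2.COLOR_BGR2HSV)
gm=cv2.inRange(hsv,(65,90,40),(90,255,255))
# ring outer edge: for each column angle about approx centre scan outward
c0=np.array([328.,58.]);out=[];inn=[]
P=lambda u,v,z:pix('w3','wrist',u,v,z)
for a in np.radians(np.arange(5,176,2)):
    if abs(np.degrees(a)-91)<16: continue
    rr=np.arange(50,100,.25);u=c0[0]+rr*np.cos(a);v=c0[1]+rr*np.sin(a)
    s=cv2.remap(gm,u.astype(np.float32)[None],v.astype(np.float32)[None],cv2.INTER_LINEAR)[0]>127
    if s.any():
        i=np.nonzero(s)[0]; out.append((u[i[-1]],v[i[-1]]));inn.append((u[i[0]],v[i[0]]))
for nm,e in(('out',out),('inn',inn)):
    e=np.array([P(u,v,.016) for u,v in e])
    f=lambda p:np.hypot(e[:,0]-p[0],e[:,1]-p[1])-p[2]
    s=least_squares(f,[.555,.139,.09],loss='soft_l1',f_scale=.0005);print(nm,s.x,np.abs(s.fun).mean(),len(e))
    if nm=='out': cen=s.x[:2]
# white line centroid per row within tab
L=[]
for v in range(141,158):
    row=hsv[v,312:341]; w=(row[:,1]<70)&(row[:,2]>150); us=np.arange(312,341)[w]
    gi=gm[v,312:341];ug=np.arange(312,341)[gi>0]
    print(v,us.min() if len(us) else None,us.max() if len(us) else None,(ug.min(),ug.max()) if len(ug) else None)
for z in(.002,.006,.012):
    a=P(325,150,z);print(z,a,np.degrees(np.arctan2(*(a[:2]-cen)[[1,0]])))
```

```text
out [0.5537 0.1389 0.0892] 0.0002306963567115278 71
inn [0.5563 0.1381 0.0792] 0.00024165931492689784 71
141 323 340 (np.int64(313), np.int64(337))
142 323 340 (np.int64(313), np.int64(337))
143 323 340 (np.int64(313), np.int64(337))
144 323 340 (np.int64(313), np.int64(337))
145 323 340 (np.int64(313), np.int64(337))
146 323 340 (np.int64(313), np.int64(337))
147 322 340 (np.int64(313), np.int64(337))
148 322 340 (np.int64(313), np.int64(337))
149 322 340 (np.int64(313), np.int64(337))
150 322 340 (np.int64(313), np.int64(337))
151 322 340 (np.int64(313), np.int64(337))
152 322 340 (np.int64(313), np.int64(337))
153 322 340 (np.int64(313), np.int64(336))
154 322 340 (np.int64(313), np.int64(336))
155 322 340 (np.int64(313), np.int64(336))
156 322 340 (np.int64(313), np.int64(336))
157 322 340 (np.int64(313), np.int64(336))
0.002 [0.4549 0.1677 0.002 ] 163.76484649985102
0.006 [0.455  0.1677 0.006 ] 163.75500995113924
0.012 [0.4551 0.1677 0.012 ] 163.74022840816346
```

The tab is at 163.75° and the post face at 165.4° in the same view, so I'll re-grip the knob and turn it 1.65° further.

```bash
python3 plan.py .5566 .1393 .3155 29.7
```

```text
pos [0.3991 0.1836 0.3154] rpy deg [179.8568   0.2579 -14.6625] t 11.15 w 0.04655827326370603 F [-0.1588 -0.0877 -0.3753]
shift units [ 8.1769  0.1501 -0.042 ] min rows 8.17691543106935  twist units [ 0.0079  0.0655 -9.6783] rows 9.678314108488962
```

Emit:
{"api": "move_arm", "payload": {
  "claw": [0,0,0,0,0,0,0,0,0,0],
  "dp": [
    [0.5,0,0],
    [0.9,0,0],
    [0.9,0,0],
    [1,0,0],
    [1,0,0],
    [1,0,0],
    [1,0,0],
    [1,0,0],
    [0.88,0.15,0],
    [0,0,0]
  ],
  "twist": [
    [0,0.06,0],
    [0,0,0],
    [0,0,0],
    [0,0,0],
    [0,0,0],
    [0,0,0],
    [0,0,0],
    [0,0,0],
    [0,0,0],
    [0,0,-0.7]
  ]
}}

```text
clock: 12.15
ee_pos: [0.5586, 0.138, 0.3149]
orientation: [3.139, -0.0, -0.201]
force: [-0.6, 0.3, 0.7]
gripper_width: 0.0466
```

Emit:
{"api": "move_arm", "payload": {
  "claw": [0,0,0,0,0,0,0,0,0,0],
  "dp": [
    [0,0,0],
    [0,0,0],
    [0,0,0],
    [0,0,0],
    [0,0,0],
    [0,0,0],
    [0,0,0],
    [0,0,0],
    [0,0,0],
    [0,0,0]
  ],
  "twist": [
    [0,0,-1],
    [0,0,-1],
    [0,0,-1],
    [0,0,-1],
    [0,0,-1],
    [0,0,-1],
    [0,0,-1],
    [0,0,-1],
    [0,0,-0.95],
    [0,0,0]
  ]
}}

```text
clock: 13.15
ee_pos: [0.5572, 0.1388, 0.3154]
orientation: [3.139, 0.001, 0.516]
force: [-0.4, -0.4, -0.4]
gripper_width: 0.0462
```

```bash
python3 plan.py .5566 .1393 .206 29.7
```

```text
pos [0.5572 0.1388 0.3154] rpy deg [179.8745   0.0736  29.5763] t 13.15 w 0.04620927830175217 F [-0.4212 -0.406  -0.3808]
shift units [-0.0073 -0.0465  5.4702] min rows 5.470246029806628  twist units [ 0.0274  0.0161 -0.027 ] rows 0.027363903175511003
```

Emit:
{"api": "move_arm", "payload": {
  "claw": [-0.1,-0.1,-0.1,-0.1,-0.1,-0.1,-0.1,-1,-1,-1],
  "dp": [
    [0,-0.04,1],
    [0,0,1],
    [0,0,1],
    [0,0,1],
    [0,0,1],
    [0,0,0.45],
    [0,0,0],
    [0,0,0],
    [0,0,0],
    [0,0,0]
  ],
  "twist": [
    [0,0,0],
    [0,0,0],
    [0,0,0],
    [0,0,0],
    [0,0,0],
    [0,0,0],
    [0,0,0],
    [0,0,0],
    [0,0,0],
    [0,0,0]
  ],
  "squeeze": 30
}}

```text
clock: 14.15
ee_pos: [0.5567, 0.1396, 0.2075]
orientation: [3.139, -0.0, 0.515]
force: [-0.5, 0.1, 0.2]
gripper_width: 0.0224
```

Emit:
{"api": "move_arm", "payload": {
  "claw": [-1,-1,-1,-1,-1,-1,-1],
  "dp": [
    [0,0,0],
    [0,0,0],
    [0,0,0],
    [0,0,0],
    [0,0,0],
    [0,0,0],
    [0,0,0]
  ],
  "twist": [
    [0,0,0],
    [0,0,0],
    [0,0,0],
    [0,0,0],
    [0,0,0.2],
    [0,0,0.17],
    [0,0,0]
  ]
}}

```text
clock: 14.85
ee_pos: [0.5568, 0.1392, 0.2073]
orientation: [3.138, 0.0, 0.485]
force: [1.9, -5.3, 4.9]
gripper_width: 0.0143
```

```bash
python3 plan.py .5566 .1393 .206 28.0
```

```text
pos [0.5568 0.1392 0.2073] rpy deg [179.8086   0.0105  27.7819] t 14.85 w 0.014313625775021734 F [ 1.8892 -5.3092  4.8526]
shift units [-0.006  -0.0115  0.0629] min rows 0.06293839176729173  twist units [ 0.0418  0.0024 -0.0476] rows 0.047578856028083205
```

Emit:
{"api": "move_arm", "payload": {
  "claw": [-0.3,-0.1,-0.1,-0.1,-0.1,-0.1,-0.1,-0.1,-0.1,-0.1],
  "dp": [
    [0,0,0],
    [0,0,0],
    [0,0,0],
    [0,0,-0.5],
    [0,0,-1],
    [0,0,-1],
    [0,0,-1],
    [0,0,-1],
    [0,0,-1],
    [0,0,0]
  ],
  "twist": [
    [0,0,0],
    [0,0,0],
    [0,0,0],
    [0,0,0],
    [0,0,0],
    [0,0,0],
    [0,0,0],
    [0,0,0],
    [0,0,0],
    [0,0,0]
  ]
}}

```text
clock: 15.85
ee_pos: [0.5572, 0.1401, 0.3198]
orientation: [3.138, -0.004, 0.485]
force: [0.6, -0.6, -0.2]
gripper_width: 0.0416
```

Emit:
{"api": "move_arm", "payload": {
  "claw": [0,0,0,0,0,0,0,0,0,0],
  "dp": [
    [-0.5,-0.5,0],
    [-0.9,-0.9,0],
    [-0.9,-0.9,0],
    [-0.9,-0.9,0],
    [-0.9,-0.9,0],
    [-0.9,-0.9,0],
    [-0.7,-0.8,0],
    [0,0,0],
    [0,0,0],
    [0,0,0]
  ],
  "twist": [
    [0.05,0,0],
    [0,0,0],
    [0,0,0],
    [0,0,0],
    [0,0,0],
    [0,0,0],
    [0,0,0],
    [0,0,1],
    [0,0,1],
    [0,0,1]
  ]
}}

```text
clock: 16.85
ee_pos: [0.4009, 0.1893, 0.3164]
orientation: [-3.14, 0.002, 0.242]
force: [-0.7, -0.1, 0.7]
gripper_width: 0.0467
```

Emit:
{"api": "move_arm", "payload": {
  "claw": [0,0,0,0,0,0,0,0,0],
  "dp": [
    [0,0,0],
    [0,0,0],
    [0,0,0],
    [0,0,0],
    [0,0,0],
    [0,0,0],
    [0,0,0],
    [0,0,0],
    [0,0,0]
  ],
  "twist": [
    [0,0,1],
    [0,0,1],
    [0,0,1],
    [0,0,1],
    [0,0,1],
    [0,0,1],
    [0,0,0.6],
    [0,0,0],
    [0,0,0]
  ]
}}

```text
clock: 17.75
ee_pos: [0.4012, 0.1892, 0.3166]
orientation: [-3.141, 0.003, -0.281]
force: [0.3, 0.9, -0.5]
gripper_width: 0.0467
```

```bash
python3 - <<'E'
from h import *
grab('wrist','w4')
crop('w4',240,0,420,170,4,'c9')
E
python3 plan.py .40 .185 .315 -16
```

```text
pos [0.4012 0.1893 0.3167] rpy deg [-179.9775    0.1467  -16.121 ] t 17.8 w 0.0466164949010003 F [ 0.1992  0.025  -0.7123]
shift units [0.001  0.2223 0.0841] min rows 0.2222880964759748  twist units [-0.005   0.032  -0.0264] rows 0.03200473419253508
```

View pics/c9.png

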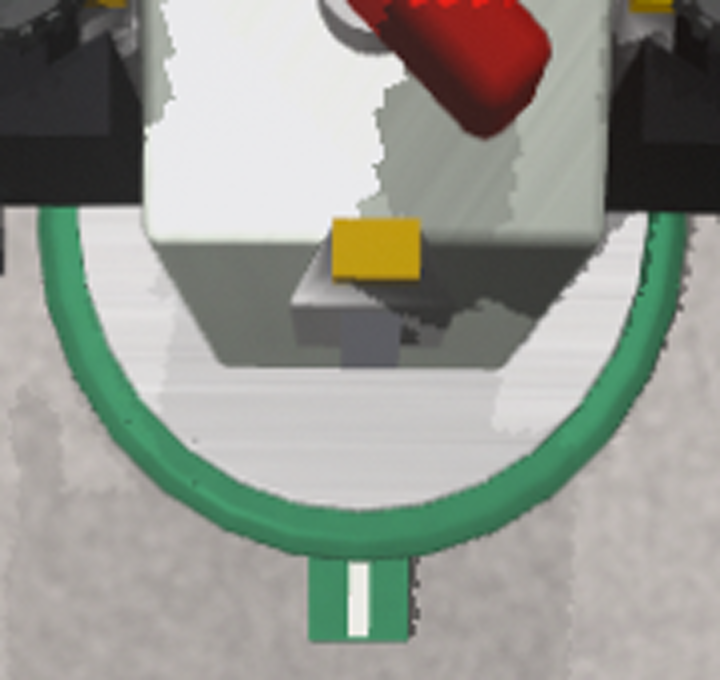

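```bash
python3 - <<'E'
from h import *
np.set_printoptions(precision=4,suppress=True)
W=lambda u,v,z=None:pix('w4','wrist',240+(u+.5)/4-.5,(v+.5)/4-.5,z)
ang=lambda a,b:np.degrees(np.arctan2(*(b-a)[[1,0]]))
l,r=W(148,240,.195),W(607,241,.195);n=ang(l,r)+270;print('top edge',l,r,np.linalg.norm(l-r),n)
l2,r2=W(222,366,.02),W(502,368,.02);print('bot',np.linalg.norm(l2-r2),ang(l2,r2)+270)
m=(l+r)/2;u=np.array([np.cos(np.radians(n)),np.sin(np.radians(n))]);ax=m[:2]-.04*u;m2=((l2+r2)/2)[:2]-.04*u
t=W(358.5,600,.006);print('axis',ax,m2,'tab dir',np.degrees(np.arctan2(*(t[:2]-ax)[[1,0]])),np.degrees(np.arctan2(*(t[:2]-m2)[[1,0]])))
p=(W(332,280,.212)+W(420,280,.212))/2;print('pad front',p,ang(np.r_[ax,0],p))
print('holder path', pix('t0','top',392,217,.06))
E
python3 plan.py .60 -.21 .20 -6
```

```text
top edge [0.5281 0.1867 0.195 ] [0.5062 0.1115 0.195 ] 0.07828986315725484 163.82734722964778
bot 0.07804548341083928 163.51516901574354
axis [0.5556 0.138 ] [0.5563 0.1381] tab dir 163.34171346704463 163.48556203583587
pad front [0.5082 0.1524 0.212 ] 163.1171582461037
holder path [ 0.6102 -0.2133  0.06  ]
pos [0.4012 0.1893 0.3167] rpy deg [-179.9775    0.1467  -16.121 ] t 17.8 w 0.0466164949010003 F [ 0.1992  0.025  -0.7123]
shift units [15.1063 16.4212  5.789 ] min rows 16.421249324068068  twist units [-0.0077  0.0315 -2.2081] rows 2.208061811931341
```

The post is now square to the tab within about 0.3°. Next I'll look at the holder.

```bash
python3 plan.py .545 -.20 .26 -10
```

```text
pos [0.4012 0.1893 0.3167] rpy deg [-179.9775    0.1467  -16.121 ] t 17.8 w 0.0466164949010003 F [ 0.1992  0.025  -0.7123]
shift units [12.318  16.7033  2.796 ] min rows 16.703316019906193  twist units [-0.0066  0.0317 -1.3354] rows 1.3353976750810552
```

Emit:
{"api": "move_arm", "payload": {
  "claw": [0,0,0,0,0,0,0,0,0,0],
  "dp": [
    [0.4,0.5,0],
    [0.72,0.98,0],
    [0.72,0.98,0],
    [0.72,0.98,0],
    [0.72,0.98,0],
    [0.72,0.98,0],
    [0.72,0.98,0],
    [0.72,0.98,0],
    [0.72,0.98,0],
    [0.72,0.98,0]
  ],
  "twist": [
    [0,0.03,0],
    [0,0,0],
    [0,0,0],
    [0,0,0],
    [0,0,0],
    [0,0,0],
    [0,0,0],
    [0,0,0],
    [0,0,0],
    [0,0,0]
  ]
}}

```text
clock: 18.8
ee_pos: [0.4816, -0.03, 0.3168]
orientation: [-3.141, -0.0, -0.282]
force: [0.2, -1.0, -0.4]
gripper_width: 0.0463
```

Emit:
{"api": "move_arm", "payload": {
  "claw": [0.4,0.4,0.4,0.4,0.4,0.4,0.4,0.4,0.4,0.4],
  "dp": [
    [0.72,0.98,0.3],
    [0.72,0.98,0.5],
    [0.72,0.98,0.5],
    [0.72,0.98,0.5],
    [0.72,0.98,0.5],
    [0.72,0.98,0.5],
    [0.7,0.9,0],
    [0.4,0.6,0],
    [0,0,0],
    [0,0,0]
  ],
  "twist": [
    [0,0,0],
    [0,0,0],
    [0,0,0],
    [0,0,0],
    [0,0,0],
    [0,0,0],
    [0,0,0],
    [0,0,-0.7],
    [0,0,-0.6],
    [0,0,0]
  ]
}}

```text
clock: 19.8
ee_pos: [0.5441, -0.2012, 0.2605]
orientation: [-3.141, 0.0, -0.178]
force: [-0.2, 0.5, -0.3]
gripper_width: 0.0647
```

```bash
python3 - <<'E'
from h import *
grab('wrist','w5')
E
python3 plan.py .545 -.20 .26 -10
```

```text
pos [ 0.5441 -0.2008  0.2606] rpy deg [-179.9669    0.0046  -10.3101] t 19.85 w 0.06509156384184722 F [ 0.2769 -0.4608  0.4899]
shift units [ 0.0389 -0.0477  0.0293] min rows 0.04773349288504604  twist units [-0.0072  0.001  -0.0676] rows 0.06764778001260913
```

View pics/w5.png

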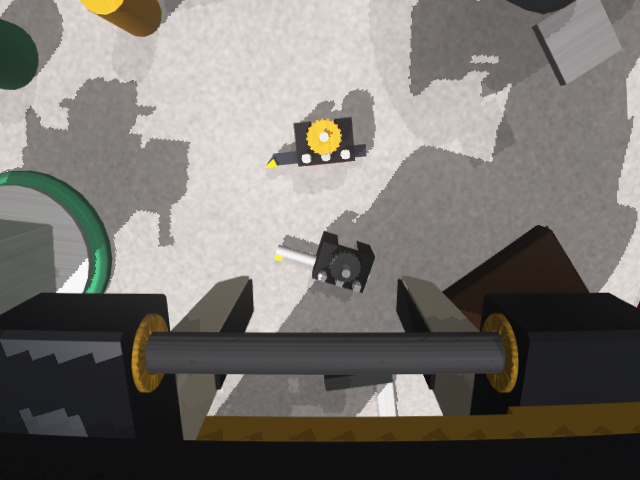

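The brass-collar holder is at (324,139) and the other one at (343,262), clear of it. I'll enlarge the first.

Run:
```python
from h import *
crop('w5',255,100,385,180,6,'c10')
```

```text
(no output)
```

View pics/c10.png

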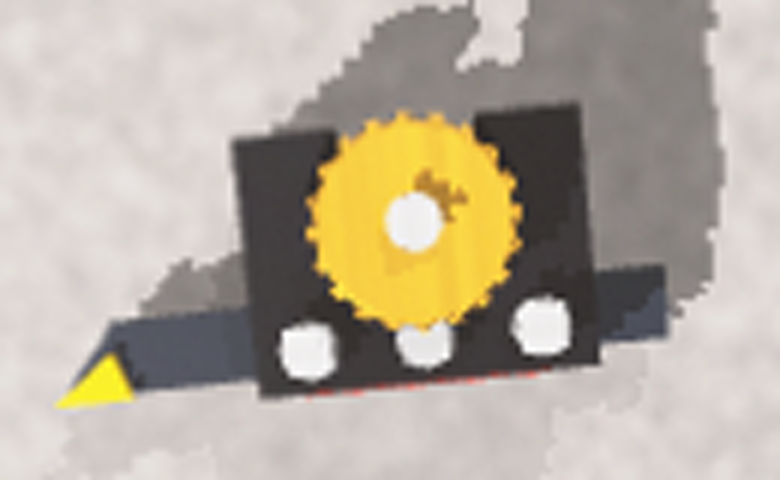

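Run:
```python
from h import *
np.set_printoptions(precision=4,suppress=True)
W=lambda u,v,z=None:pix('w5','wrist',255+(u+.5)/6-.5,100+(v+.5)/6-.5,z)
c=np.array([W(235,139,.05),W(579,103,.05),W(600,360,.05),W(261,393,.05)]);print(c,c.mean(0))
print('sides',np.linalg.norm(np.diff(np.vstack([c,c[:1]]),axis=0),axis=1))
a=[np.degrees(np.arctan2(*(c[i]-c[j])[[1,0]])) for i,j in((0,1),(3,2))];b=[np.degrees(np.arctan2(*(c[i]-c[j])[[1,0]])) for i,j in((0,3),(1,2))];print('yaw from y',np.array(a)-90,'from x',b)
print('collar depth',W(380,180),W(414,290),W(470,250)); 
yaw=np.radians(np.mean(list(np.array(a)-90)+b))
for h in(.06,.068,.076):
    p=W(415,219,h);d=(p-c.mean(0))[:2];print(h,p,'local',d[0]*np.cos(yaw)+d[1]*np.sin(yaw),-d[0]*np.sin(yaw)+d[1]*np.cos(yaw))
print('collar dia',[np.linalg.norm(W(308,235,h)-W(520,212,h)) for h in(.06,.068,.076)])
```

```text
[[ 0.6334 -0.1883  0.05  ]
 [ 0.6293 -0.2411  0.05  ]
 [ 0.5905 -0.238   0.05  ]
 [ 0.5949 -0.1848  0.05  ]] [ 0.612  -0.2131  0.05  ]
sides [0.053  0.039  0.0534 0.0387]
yaw from y [-4.4715 -4.7505] from x [np.float64(-5.1352718761784635), np.float64(-4.591541633304829)]
collar depth [ 0.6226 -0.2093  0.0728] [ 0.6063 -0.2114  0.0718] [ 0.6105 -0.2204  0.0736]
0.06 [ 0.6165 -0.2133  0.06  ] local 0.004497464441877787 0.00010375907184330987
0.068 [ 0.6164 -0.2133  0.068 ] local 0.00433889302253551 9.964479284344863e-05
0.076 [ 0.6162 -0.2133  0.076 ] local 0.004180321603193233 9.553051384358739e-05
collar dia [np.float64(0.03208839733716124), np.float64(0.03138541549394739), np.float64(0.030682433650733545)]
```

The holder is at (0.612, -0.213), yaw -4.7°, and its sizes check out: block 53×39 mm, collar about 31 mm with its top near z 0.073. That suggests the collar sits about 15 mm above the block's top face.

```bash
python3 plan.py .618 -.2136 .015 -4.7
```

```text
pos [ 0.5441 -0.2008  0.2606] rpy deg [-179.9669    0.0046  -10.3101] t 19.85 w 0.06509156384184722 F [ 0.2769 -0.4608  0.4899]
shift units [ 3.7526 -0.0249 12.279 ] min rows 12.278952626250456  twist units [-0.0073  0.0007 -1.2239] rows 1.223928376684233
```

Emit:
{"api": "move_arm", "payload": {
  "claw": [0.4,0.4,0.4,0.4,0.4,0.4,0.4,0.4,0.4,0.4],
  "dp": [
    [0.75,0,0],
    [0.75,0,0.5],
    [0.75,0,1],
    [0.75,0,1],
    [0.75,0,1],
    [0,0,1],
    [0,0,1],
    [0,0,0.8],
    [0,0,0],
    [0,0,0]
  ],
  "twist": [
    [0,0,0],
    [0,0,0],
    [0,0,0],
    [0,0,0],
    [0,0,0],
    [0,0,-0.6],
    [0,0,-0.62],
    [0,0,0],
    [0,0,0],
    [0,0,0]
  ]
}}

```text
clock: 20.85
ee_pos: [0.6184, -0.2135, 0.1354]
orientation: [-3.141, -0.001, -0.083]
force: [-0.5, -0.4, -0.1]
gripper_width: 0.0648
```

```bash
python3 plan.py .618 -.2136 .015 -4.7;python3 - <<'E'
from h import *
grab('wrist','w6')
E
```

```text
pos [ 0.6184 -0.2135  0.1354] rpy deg [-179.9793   -0.0459   -4.7305] t 20.85 w 0.06484054077311699 F [-0.4508 -0.3815 -0.056 ]
shift units [-0.0265  0.0097  6.0219] min rows 6.021850249604019  twist units [-0.0045 -0.01   -0.0067] rows 0.010020280433958653
```

View pics/w6.png

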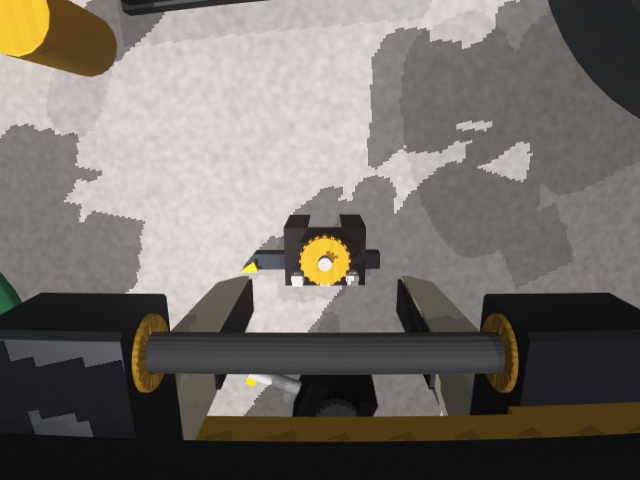

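The holder is centred between the jaws and square to them. I'll descend, grip lightly, then check.

Emit:
{"api": "move_arm", "payload": {
  "claw": [0.4,0.4,0.4,0.4,0.4,0.4,0.4,0.4,0,-0.2],
  "dp": [
    [0,0,1],
    [0,0,1],
    [0,0,1],
    [0,0,1],
    [0,0,0.8],
    [0,0,0.7],
    [0,0,0.5],
    [0,0,0],
    [0,0,0],
    [0,0,0]
  ],
  "twist": [
    [0,0,0],
    [0,0,0],
    [0,0,0],
    [0,0,0],
    [0,0,0],
    [0,0,0],
    [0,0,0],
    [0,0,0],
    [0,0,0],
    [0,0,0]
  ],
  "squeeze": 30
}}

```text
clock: 21.9
ee_pos: [0.6189, -0.2135, 0.0157]
orientation: [-3.141, -0.002, -0.081]
force: [0.8, -0.9, -1.3]
gripper_width: 0.0541
```

Emit:
{"api": "move_arm", "payload": {
  "claw": [-0.5,-0.5,-0.5,-0.5],
  "dp": [
    [0,0,0],
    [0,0,0],
    [0,0,0],
    [0,0,0]
  ],
  "twist": [
    [0,0,0],
    [0,0,0],
    [0,0,0],
    [0,0,0]
  ]
}}

```text
clock: 22.3
ee_pos: [0.6189, -0.2135, 0.0157]
orientation: [-3.142, -0.002, -0.081]
force: [-0.3, 0.7, 7.4]
gripper_width: 0.0538
```

The jaws have stopped on 54 mm, the block's width. I'll firm the grip and lift.

Emit:
{"api": "move_arm", "payload": {
  "claw": [-0.5,-0.5,-0.5,-0.5,-0.5,-0.5,-0.5,-0.5,-0.5,-0.5],
  "dp": [
    [0,0,0],
    [0,0,-0.3],
    [0,0,-0.6],
    [0,0,-1],
    [0,0,-1],
    [0,0,-1],
    [0,0,-1],
    [0,0,-1],
    [0,0,-1],
    [0,0,-1]
  ],
  "twist": [
    [0,0,0],
    [0,0,0],
    [0,0,0],
    [0,0,0],
    [0,0,0],
    [0,0,0],
    [0,0,0],
    [0,0,0],
    [0,0,0],
    [0,0,0]
  ],
  "squeeze": 45
}}

```text
clock: 23.3
ee_pos: [0.6178, -0.2132, 0.1739]
orientation: [-3.141, 0.0, -0.081]
force: [-0.0, -0.4, -6.1]
gripper_width: 0.0538
```

```bash
python3 plan.py .5041 .1543 .30 -16.6;python3 - <<'E'
from h import *
grab('wrist','w7')
E
```

```text
pos [ 0.6178 -0.2132  0.1739] rpy deg [-179.9557    0.0247   -4.6529] t 23.3 w 0.05379053934873429 F [-0.0022 -0.4018 -6.0797]
shift units [ -7.1577 -17.8574  -6.286 ] min rows 17.857419688162334  twist units [-0.0091  0.0064  2.6065] rows 2.6064559119489994
```

View pics/w7.png

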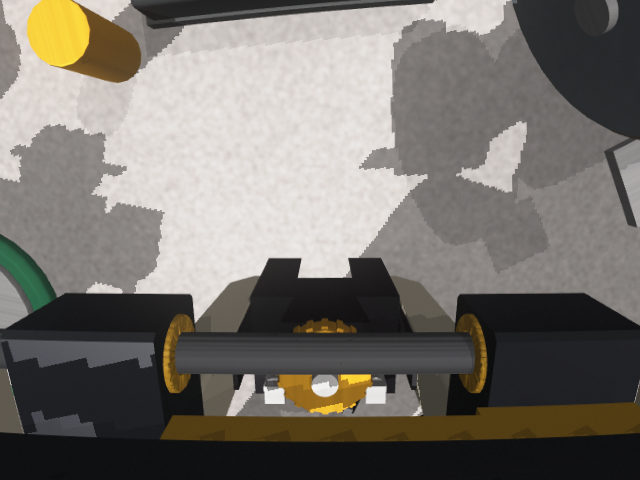

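Run:
```python
from h import *
np.set_printoptions(precision=4,suppress=True)
crop('w7',230,240,420,340,4,'c11')
```

```text
(no output)
```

View pics/c11.png

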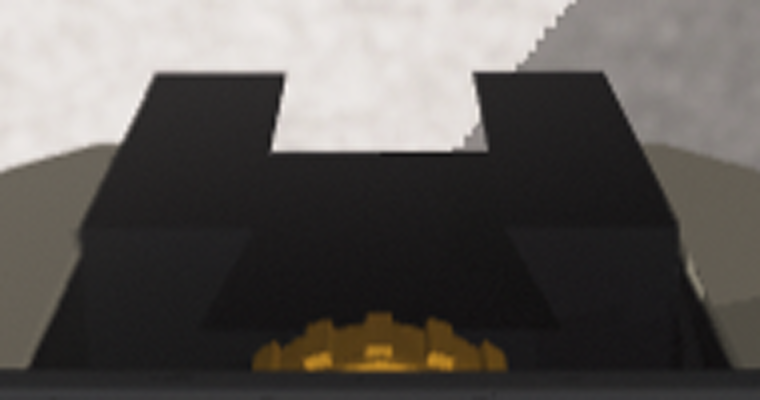

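Emit:
{"api": "move_arm", "payload": {
  "claw": [-0.5,-0.5,-0.5,-0.5,-0.5,-0.5,-0.5,-0.5,-0.5,-0.5],
  "dp": [
    [0,0,-0.8],
    [0,-0.4,-1],
    [-0.3,-0.8,-1],
    [-0.4,-1,-1],
    [-0.4,-1,-1],
    [-0.4,-1,-1],
    [-0.4,-1,-0.5],
    [-0.4,-1,0],
    [-0.4,-1,0],
    [-0.4,-1,0]
  ],
  "twist": [
    [0,0,0],
    [0,0,0],
    [0,0,0],
    [0,0,0],
    [0,0,0],
    [0,0,0],
    [0,0,0],
    [0,0,0],
    [0,0,0],
    [0,0,0]
  ]
}}

```text
clock: 24.35
ee_pos: [0.5689, -0.0441, 0.2986]
orientation: [-3.141, 0.001, -0.081]
force: [-0.0, -0.0, -5.7]
gripper_width: 0.0538
```

```bash
python3 - <<'E'
from h import *
np.set_printoptions(precision=4,suppress=True)
f=np.load('pics/w7.npz');Rm=R.from_euler('xyz',f['ori'])
def L(u,v,z): return Rm.inv().apply(pix('w7','wrist',230+(u+.5)/4-.5,240+(v+.5)/4-.5,f['pos'][2]+z)-f['pos'])*1000
for p in[(82,228,.034),(679,226,.034),(251,228,.034),(509,228,.034),(155,72,-.016),(603,72,-.016),(285,72,-.016),(474,72,-.016)]: print(p,L(*p))
E
python3 plan.py .5041 .1543 .30 -16.6
```

```text
(82, 228, 0.034) [ 13.4912 -26.72   -33.9852]
(679, 226, 0.034) [ 13.683   26.5139 -34.0264]
(251, 228, 0.034) [ 13.5287 -11.6239 -33.9969]
(509, 228, 0.034) [ 13.5292  11.3435 -34.0146]
(155, 72, -0.016) [ 13.348  -27.1287  16.0152]
(603, 72, -0.016) [13.3454 26.6233 15.9737]
(285, 72, -0.016) [ 13.3555 -11.517   16.0031]
(474, 72, -0.016) [13.3543 11.1367 15.9856]
pos [ 0.5689 -0.0441  0.2986] rpy deg [-179.9653    0.0296   -4.6558] t 24.35 w 0.053767615785962536 F [-0.0413 -0.0208 -5.6701]
shift units [-4.0341 -9.6238 -0.0624] min rows 9.623765353688418  twist units [-0.0069  0.0072  2.6058] rows 2.605826055667744
```

The held block is plumb and centred, with its back face 13.4 mm from the TCP. So the holder's origin lies 6.6 mm behind the TCP along the tool's x axis.

Emit:
{"api": "move_arm", "payload": {
  "claw": [-0.5,-0.5,-0.5,-0.5,-0.5,-0.5,-0.5,-0.5,-0.5,-0.5],
  "dp": [
    [-0.42,-1,0],
    [-0.42,-1,0],
    [-0.42,-1,0],
    [-0.42,-1,0],
    [-0.42,-1,0],
    [-0.42,-1,0],
    [-0.42,-1,0],
    [-0.42,-1,0],
    [-0.42,-1,0],
    [-0.25,-0.62,0]
  ],
  "twist": [
    [0,0,0],
    [0,0,0],
    [0,0,0],
    [0,0,0],
    [0,0,0],
    [0,0,0],
    [0,0,0],
    [0,0,0],
    [0,0,0],
    [0,0,0]
  ]
}}

```text
clock: 25.35
ee_pos: [0.5041, 0.1544, 0.2987]
orientation: [-3.141, 0.0, -0.08]
force: [0.8, -0.6, -6.4]
gripper_width: 0.0534
```

Emit:
{"api": "move_arm", "payload": {
  "claw": [-0.5,-0.5,-0.5,-0.5,-0.5],
  "dp": [
    [0,0,0],
    [0,0,0],
    [0,0,0],
    [0,0,0],
    [0,0,0]
  ],
  "twist": [
    [0,0,0.6],
    [0,0,1],
    [0,0,1],
    [0,0,0],
    [0,0,0]
  ]
}}

```text
clock: 25.85
ee_pos: [0.5049, 0.1532, 0.2989]
orientation: [-3.141, -0.0, -0.287]
force: [-0.0, -0.1, -5.4]
gripper_width: 0.0536
```

```bash
python3 - <<'E'
from h import *
grab('wrist','w8')
E
python3 plan.py .5041 .1543 .25 -16.6
```

```text
pos [0.5049 0.1532 0.2989] rpy deg [-179.9751   -0.0038  -16.452 ] t 25.9 w 0.05370837181434127 F [ 0.0377  0.284  -5.0685]
shift units [-0.0551 -0.0391  2.4454] min rows 2.4453681252191877  twist units [-0.0054 -0.0008  0.0323] rows 0.03229821453982549
```

View pics/w8.png

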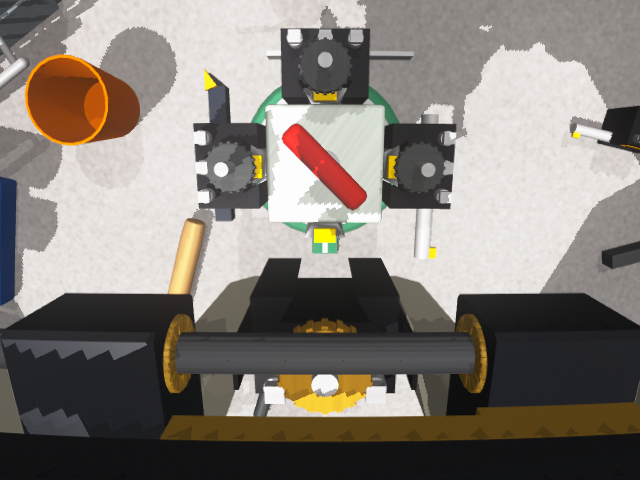

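The camera now sees the post, the pad at (325,235) and the slot at (300–348, 258–280) together. I'll measure their relative offset here.

Run:
```python
from h import *
crop('w8',250,90,400,290,4,'c12'); crop('w8',295,205,355,285,7,'c13')
```

```text
(no output)
```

View pics/c12.png

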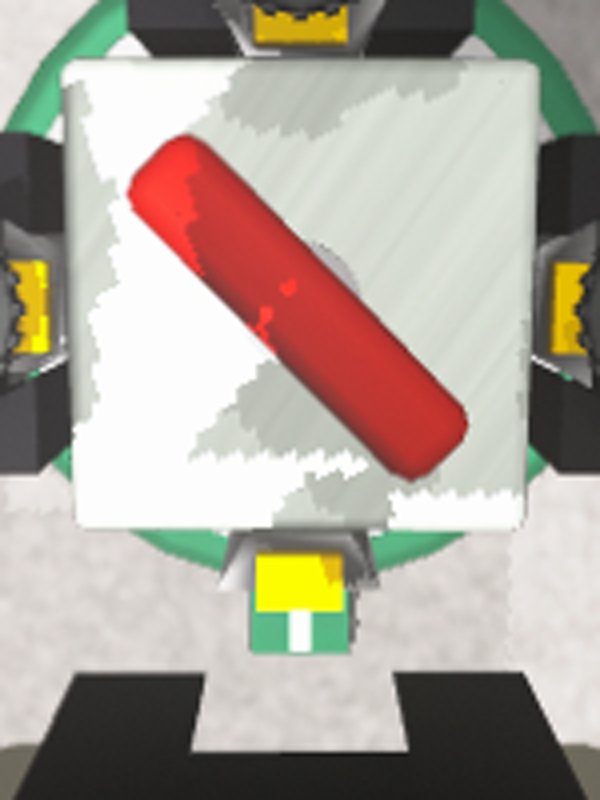

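View pics/c13.png

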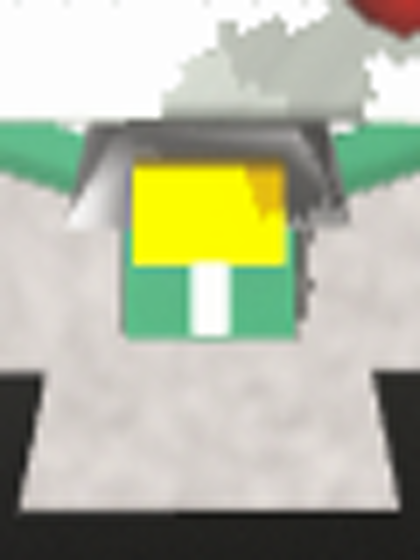

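Run:
```python
from h import *
np.set_printoptions(precision=2,suppress=True)
f=np.load('pics/w8.npz');Rm=R.from_euler('xyz',f['ori'])
def L(u,v,z,s=4,o=(250,90)): return Rm.inv().apply(pix('w8','wrist',o[0]+(u+.5)/s-.5,o[1]+(v+.5)/s-.5,z)-f['pos'])*1000
a,b=L(75,527,.195),L(526,526,.195);print('front edge',a,b,(a+b)/2,'tilt',np.degrees(np.arctan2(b[0]-a[0],b[1]-a[1])))
c,d=L(63,62,.195),L(540,62,.195);print('back edge',c,d,(c+d)/2,np.degrees(np.arctan2(d[0]-c[0],d[1]-c[1])))
print('pad',L(256,612,.215),L(345,612,.215),L(256,553,.215),L(345,553,.215))
for u in(205,394):print('slot bottom mouth',L(u,673,f['pos'][2]-.016))
```

```text
front edge [ 13.9  -39.33 103.9 ] [ 14.06  39.28 103.87] [ 13.98  -0.03 103.89] tilt 0.1167867978099446
back edge [ 91.42 -38.87 103.91] [ 91.4   39.18 103.88] [ 91.41   0.15 103.89] -0.012979551266021433
pad [ 3.65 -7.31 83.89] [ 3.65  7.23 83.89] [13.5  -7.24 83.89] [13.49  7.16 83.89]
slot bottom mouth [ 13.2  -11.53  16.01]
slot bottom mouth [13.2  11.13 16.  ]
```

Lateral offset and rotation are within 0.2 mm and 0.1°. The holder sits about 1.6 mm too close to the post, so I'll shift it outward and start down.

Emit:
{"api": "move_arm", "payload": {
  "claw": [-0.5,-0.5,-0.5,-0.5,-0.5,-0.5,-0.5],
  "dp": [
    [-0.08,0,0],
    [0,0,0.6],
    [0,0,0.8],
    [0,0,0.8],
    [0,0,0.6],
    [0,0,0.4],
    [0,0,0]
  ],
  "twist": [
    [0,0,0],
    [0,0,0],
    [0,0,0],
    [0,0,0],
    [0,0,0],
    [0,0,0],
    [0,0,0]
  ]
}}

```text
clock: 26.6
ee_pos: [0.503, 0.1537, 0.2339]
orientation: [3.141, 0.001, -0.289]
force: [-1.0, -0.1, -5.7]
gripper_width: 0.0537
```

```bash
python3 - <<'E'
from h import *
grab('wrist','w9')
crop('w9',250,150,400,300,5,'c14')
E
python3 plan.py .5034 .1537 .235 -16.45
```

```text
pos [0.5035 0.1538 0.2348] rpy deg [-179.98      0.0107  -16.5612] t 26.65 w 0.05366824101983342 F [ 0.0607  0.4536 -5.5885]
shift units [-0.0008  0.0074 -0.0111] min rows 0.011085046636095382  twist units [-0.0044  0.0023 -0.0243] rows 0.024251489478422785
```

View pics/c14.png

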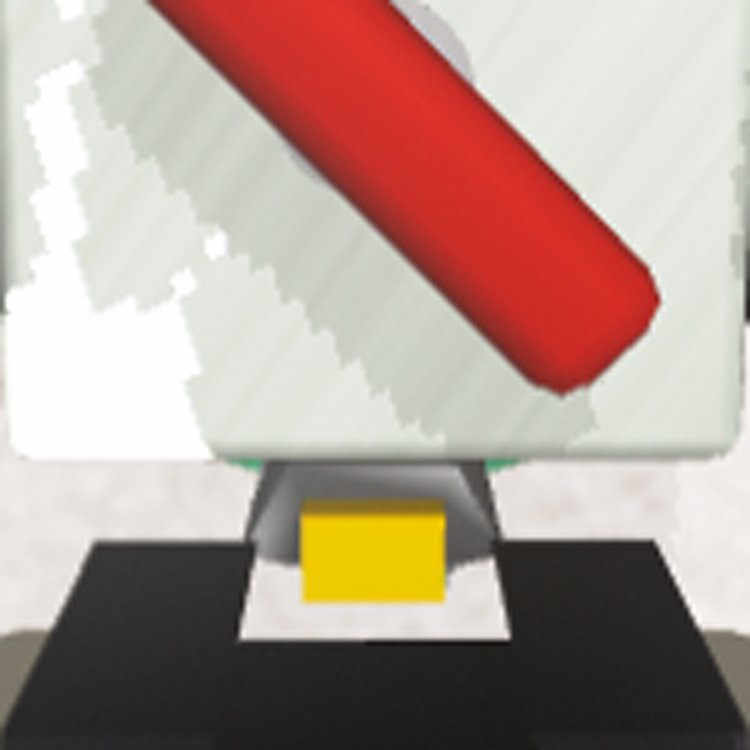

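The pad is centred in the slot, column 373 against 375 in the crop. I'll go down gently to 20 mm of engagement.

Emit:
{"api": "move_arm", "payload": {
  "claw": [-0.5,-0.5,-0.5,-0.5,-0.5,-0.5,-0.5,-0.5,-0.5,-0.5],
  "dp": [
    [0,0,0.12],
    [0,0,0.12],
    [0,0,0.12],
    [0,0,0.12],
    [0,0,0.12],
    [0,0,0.12],
    [0,0,0.12],
    [0,0,0.12],
    [0,0,0.12],
    [0,0,0.12]
  ],
  "twist": [
    [0,0,0],
    [0,0,0],
    [0,0,0],
    [0,0,0],
    [0,0,0],
    [0,0,0],
    [0,0,0],
    [0,0,0],
    [0,0,0],
    [0,0,0]
  ]
}}

```text
clock: 27.65
ee_pos: [0.5035, 0.1539, 0.2108]
orientation: [-3.141, -0.0, -0.289]
force: [0.0, -0.2, -5.9]
gripper_width: 0.0538
```

```bash
cat > st.py <<'E'
from h import *
s=ctrl.observe();Rm=R.from_euler('xyz',s['orientation'])
np.set_printoptions(precision=4,suppress=True)
print(round(s['clock'],2),s['ee_pos'],np.degrees(s['orientation']),'F',s['force'],'Ftool',Rm.inv().apply(s['force']),'M',s['wrist_torque'],s['gripper_width'])
E
python3 st.py
```

```text
27.65 [0.5035 0.1539 0.2108] [-179.9656   -0.0159  -16.5674] F [ 0.0145 -0.1984 -5.8713] Ftool [0.0688 0.1895 5.8713] M [0.0324 0.0664 0.0513] 0.053842673858271024
```

Emit:
{"api": "move_arm", "payload": {
  "claw": [-0.5,-0.5,-0.5,-0.5,-0.5,-0.5,-0.5,-0.5],
  "dp": [
    [0,0,0.1],
    [0,0,0.1],
    [0,0,0.1],
    [0,0,0.1],
    [0,0,0.1],
    [0,0,0.1],
    [0,0,0.1],
    [0,0,0.1]
  ],
  "twist": [
    [0,0,0],
    [0,0,0],
    [0,0,0],
    [0,0,0],
    [0,0,0],
    [0,0,0],
    [0,0,0],
    [0,0,0]
  ]
}}

```text
clock: 28.45
ee_pos: [0.5033, 0.1539, 0.1949]
orientation: [-3.141, 0.0, -0.289]
force: [-2.2, 0.5, -2.9]
gripper_width: 0.0537
```

```bash
python3 st.py
```

```text
28.45 [0.5033 0.1539 0.1949] [-179.9673    0.0131  -16.5733] F [-2.2138  0.5292 -2.8866] Ftool [-2.2722  0.1259  2.8871] M [0.1105 0.5965 0.0189] 0.053672482460582455
```

Emit:
{"api": "move_arm", "payload": {
  "claw": [-0.5,-0.5,-0.5,-0.5,-0.5,-0.5],
  "dp": [
    [0,0,0.08],
    [0,0,0.08],
    [0,0,0.08],
    [0,0,0.08],
    [0,0,0.08],
    [0,0,0]
  ],
  "twist": [
    [0,0,0],
    [0,0,0],
    [0,0,0],
    [0,0,0],
    [0,0,0],
    [0,0,0]
  ]
}}

```text
clock: 29.05
ee_pos: [0.5024, 0.1542, 0.1868]
orientation: [-3.141, 0.002, -0.289]
force: [-7.7, 2.3, -1.1]
gripper_width: 0.0537
```

```bash
python3 st.py
```

```text
29.05 [0.5024 0.1542 0.1868] [-179.9833    0.1317  -16.568 ] F [-7.6987  2.3156 -1.0697] Ftool [-8.0369 -0.0238  1.0881] M [0.589  1.5346 0.0114] 0.05371857497596664
```

The leaf is engaged: about 8 N outward and about 5 N of drag. I'll go on in small steps.

Emit:
{"api": "move_arm", "payload": {
  "claw": [-0.5,-0.5,-0.5,-0.5,-0.5,-0.5],
  "dp": [
    [-0.02,0,0.07],
    [-0.02,0,0.07],
    [0,0,0.07],
    [0,0,0.07],
    [0,0,0.07],
    [0,0,0.05]
  ],
  "twist": [
    [0,0,0],
    [0,0,0],
    [0,0,0],
    [0,0,0],
    [0,0,0],
    [0,0,0]
  ]
}}

```text
clock: 29.65
ee_pos: [0.502, 0.1543, 0.1789]
orientation: [-3.141, 0.001, -0.289]
force: [-6.6, 2.4, -0.4]
gripper_width: 0.0535
```

Emit:
{"api": "move_arm", "payload": {
  "claw": [-0.5,-0.5,-0.5,-0.5,-0.5,-0.5],
  "dp": [
    [0,0,0.06],
    [0,0,0.06],
    [0,0,0.06],
    [0,0,0.06],
    [0,0,0.05],
    [0,0,0.05]
  ],
  "twist": [
    [0,0,0],
    [0,0,0],
    [0,0,0],
    [0,0,0],
    [0,0,0],
    [0,0,0]
  ]
}}

```text
clock: 30.25
ee_pos: [0.502, 0.1543, 0.172]
orientation: [-3.141, 0.002, -0.289]
force: [-5.9, 1.3, -2.4]
gripper_width: 0.0539
```

```bash
python3 st.py; python3 -c "
from h import *
grab('wrist','w10')"
```

```text
30.25 [0.502  0.1543 0.172 ] [-179.9861    0.0874  -16.5695] F [-5.9478  1.2528 -2.3897] Ftool [-6.0544  0.496   2.3988] M [ 0.3925  1.1729 -0.0177] 0.05385641525241736
```

View pics/w10.png

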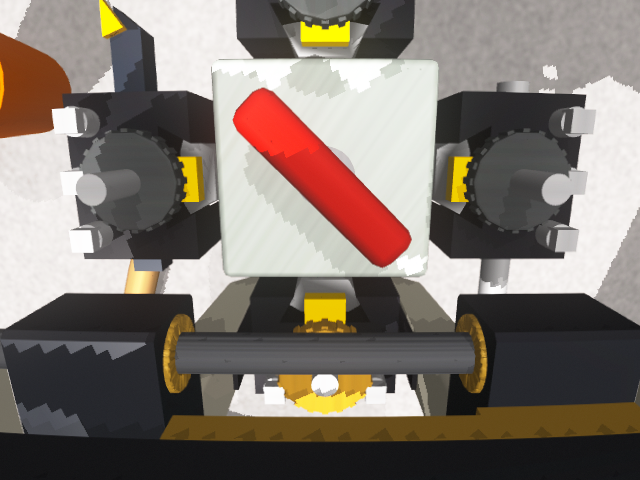

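The pad is still visible above the collar edge and there is no contact yet. I'll use finer steps.

Emit:
{"api": "move_arm", "payload": {
  "claw": [-0.5,-0.5,-0.5,-0.5],
  "dp": [
    [0,0,0.04],
    [0,0,0.04],
    [0,0,0.04],
    [0,0,0.04]
  ],
  "twist": [
    [0,0,0],
    [0,0,0],
    [0,0,0],
    [0,0,0]
  ]
}}

```text
clock: 30.7
ee_pos: [0.502, 0.1543, 0.1688]
orientation: [-3.141, 0.002, -0.289]
force: [-5.3, 1.5, -3.2]
gripper_width: 0.0539
```

Emit:
{"api": "move_arm", "payload": {
  "claw": [-0.5,-0.5,-0.5],
  "dp": [
    [0,0,0.03],
    [0,0,0.03],
    [0,0,0.03]
  ],
  "twist": [
    [0,0,0],
    [0,0,0],
    [0,0,0]
  ]
}}

```text
clock: 31.0
ee_pos: [0.502, 0.1543, 0.167]
orientation: [-3.141, 0.002, -0.289]
force: [-5.3, 2.5, -1.1]
gripper_width: 0.0538
```

Emit:
{"api": "move_arm", "payload": {
  "claw": [-0.5,-0.5],
  "dp": [
    [0,0,0.03],
    [0,0,0.02]
  ],
  "twist": [
    [0,0,0],
    [0,0,0]
  ]
}}

```text
clock: 31.2
ee_pos: [0.502, 0.1543, 0.166]
orientation: [-3.141, 0.002, -0.289]
force: [-5.8, 1.9, -1.3]
gripper_width: 0.0535
```

Emit:
{"api": "move_arm", "payload": {
  "claw": [-0.5,-0.5],
  "dp": [
    [0,0,0.03],
    [0,0,0.02]
  ],
  "twist": [
    [0,0,0],
    [0,0,0]
  ]
}}

```text
clock: 31.4
ee_pos: [0.502, 0.1543, 0.1651]
orientation: [-3.141, 0.001, -0.289]
force: [-5.7, 0.8, -1.7]
gripper_width: 0.054
```

Emit:
{"api": "move_arm", "payload": {
  "claw": [-0.5,-0.5],
  "dp": [
    [0,0,0.03],
    [0,0,0.02]
  ],
  "twist": [
    [0,0,0],
    [0,0,0]
  ]
}}

```text
clock: 31.6
ee_pos: [0.502, 0.1543, 0.1641]
orientation: [-3.141, 0.001, -0.289]
force: [-6.6, 2.5, 0.2]
gripper_width: 0.0538
```

Emit:
{"api": "move_arm", "payload": {
  "claw": [-0.5,-0.5],
  "dp": [
    [0,0,0.02],
    [0,0,0.02]
  ],
  "twist": [
    [0,0,0],
    [0,0,0]
  ]
}}

```text
clock: 31.8
ee_pos: [0.5021, 0.1543, 0.1635]
orientation: [-3.141, 0.001, -0.289]
force: [-7.4, 1.5, 2.3]
gripper_width: 0.0536
```

```bash
python3 -c "
from h import *
grab('wrist','w11');crop('w11',260,260,390,420,5,'c15')"; python3 st.py
```

```text
31.85 [0.5021 0.1543 0.1635] [-179.9764    0.0638  -16.5672] F [-6.8622  0.4702  1.1675] Ftool [-6.7127  1.5056 -1.1606] M [0.2825 1.3235 0.0287] 0.05368718116986407
```

View pics/c15.png

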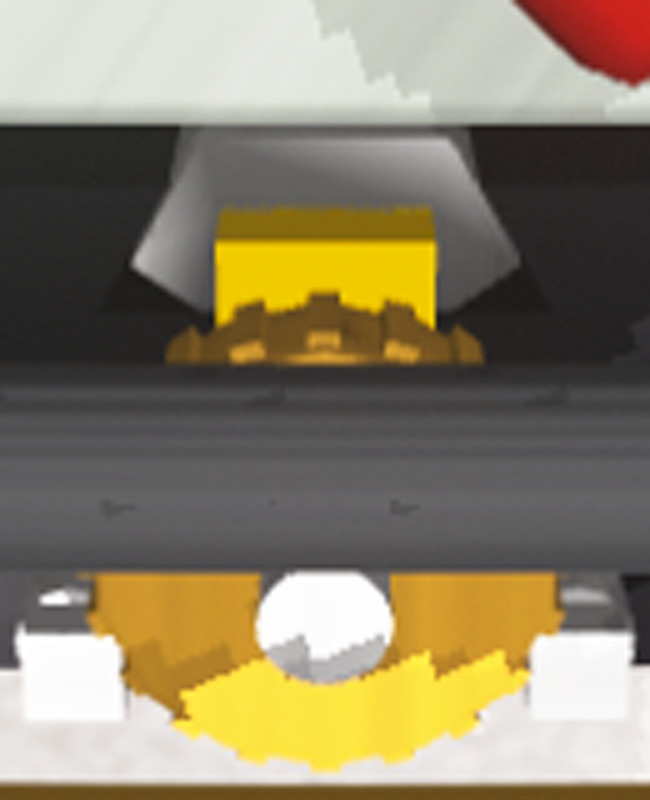

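Fz is rising steadily, from -1.5 N to about +2 N, so the collar is on the pad. I'll add a little more firm pressure.

Emit:
{"api": "move_arm", "payload": {
  "claw": [-0.5,-0.5,-0.5],
  "dp": [
    [0,0,0.02],
    [0,0,0],
    [0,0,0]
  ],
  "twist": [
    [0,0,0],
    [0,0,0],
    [0,0,0]
  ]
}}

```text
clock: 32.15
ee_pos: [0.5021, 0.1543, 0.1633]
orientation: [-3.141, 0.001, -0.289]
force: [-7.0, 0.8, 2.2]
gripper_width: 0.0537
```

Emit:
{"api": "move_arm", "payload": {
  "claw": [-0.5,-0.5,-0.5],
  "dp": [
    [0,0,0.02],
    [0,0,0],
    [0,0,0]
  ],
  "twist": [
    [0,0,0],
    [0,0,0],
    [0,0,0]
  ]
}}

```text
clock: 32.45
ee_pos: [0.5021, 0.1543, 0.163]
orientation: [-3.141, 0.001, -0.289]
force: [-8.4, 1.6, 3.8]
gripper_width: 0.0536
```

```bash
python3 st.py
```

```text
32.45 [0.5021 0.1543 0.163 ] [-179.9708    0.0553  -16.5677] F [-8.3823  1.636   3.7826] Ftool [-8.5044  0.8202 -3.7749] M [ 0.2748  1.4941 -0.0009] 0.05361375771272054
```

The slope is about 3.5 N/mm, which matches the pad, and it now carries about 5 N. Next I'll let the leaf push the holder out onto the flanks so it doesn't jump on release.

Emit:
{"api": "move_arm", "payload": {
  "claw": [-0.5,-0.5,-0.5,-0.5],
  "dp": [
    [-0.03,0,0],
    [-0.03,0,0],
    [0,0,0],
    [0,0,0]
  ],
  "twist": [
    [0,0,0],
    [0,0,0],
    [0,0,0],
    [0,0,0]
  ]
}}

```text
clock: 32.85
ee_pos: [0.5018, 0.1545, 0.163]
orientation: [-3.141, -0.001, -0.289]
force: [-3.7, -0.4, 4.0]
gripper_width: 0.054
```

```bash
python3 st.py
```

```text
32.85 [0.5018 0.1545 0.163 ] [-179.9502   -0.0442  -16.569 ] F [-3.6907 -0.4131  3.9899] Ftool [-3.4166  1.445  -3.9938] M [-0.0056  0.8791  0.0341] 0.05398011416865575
```

Emit:
{"api": "move_arm", "payload": {
  "claw": [-0.5,-0.5,-0.5],
  "dp": [
    [-0.03,0,0],
    [0,0,0],
    [0,0,0]
  ],
  "twist": [
    [0,0,0],
    [0,0,0],
    [0,0,0]
  ]
}}

```text
clock: 33.15
ee_pos: [0.5014, 0.1547, 0.1628]
orientation: [-3.141, -0.001, -0.289]
force: [-1.0, -0.0, 3.9]
gripper_width: 0.0538
```

```bash
python3 st.py
```

```text
33.15 [0.5014 0.1547 0.1628] [-179.9413   -0.0625  -16.571 ] F [-0.9565 -0.0108  3.9393] Ftool [-0.9094  0.2791 -3.9406] M [-0.0107  0.5179 -0.0346] 0.05383423204932546
```

Side force is near zero and the pad load is held. I'll release evenly.

Emit:
{"api": "move_arm", "payload": {
  "claw": [0.2,0.25,0.3,0.35,0.35,0.35],
  "dp": [
    [0,0,0],
    [0,0,0],
    [0,0,0],
    [0,0,0],
    [0,0,0],
    [0,0,0]
  ],
  "twist": [
    [0,0,0],
    [0,0,0],
    [0,0,0],
    [0,0,0],
    [0,0,0],
    [0,0,0]
  ]
}}

```text
clock: 33.75
ee_pos: [0.501, 0.1546, 0.1625]
orientation: [-3.141, -0.0, -0.289]
force: [0.0, 0.1, -0.3]
gripper_width: 0.0629
```

```bash
python3 st.py;python3 -c "
from h import *
grab('wrist','w12');crop('w12',200,240,450,430,3,'c16')"
```

```text
33.75 [0.501  0.1546 0.1625] [-179.9665   -0.0115  -16.5693] F [ 0.002   0.1116 -0.3009] Ftool [-0.03   -0.1073  0.3009] M [ 0.0039  0.2142 -0.0105] 0.06285911921493809
```

View pics/c16.png

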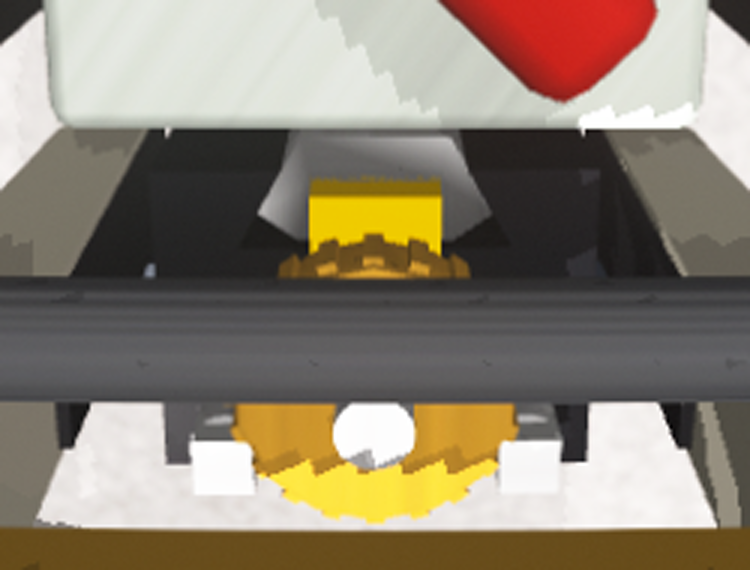

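It is released: the force is zero, both fingers are clear, and the collar overlaps the pad. I'll withdraw straight up and check.

Emit:
{"api": "move_arm", "payload": {
  "claw": [0.35,0.35,0.35,0.35,0.35,0.35,0.35,0.35,0.35,0.35],
  "dp": [
    [0,0,-0.2],
    [0,0,-0.4],
    [0,0,-0.7],
    [0,0,-1],
    [0,0,-1],
    [0,0,-1],
    [0,0,-1],
    [0,0,-1],
    [0,0,-1],
    [0,0,-0.6]
  ],
  "twist": [
    [0,0,0],
    [0,0,0],
    [0,0,0],
    [0,0,0],
    [0,0,0],
    [0,0,0],
    [0,0,0],
    [0,0,0],
    [0,0,0],
    [0,0,0]
  ]
}}

```text
clock: 34.8
ee_pos: [0.5012, 0.1546, 0.3228]
orientation: [-3.14, -0.002, -0.289]
force: [0.5, 0.1, 0.6]
gripper_width: 0.0628
```

Emit:
{"api": "move_arm", "payload": {
  "claw": [0.35,0.35,0.35,0.35,0.35,0.35,0.35,0.35,0.35],
  "dp": [
    [-0.5,0,0],
    [-1,0,0],
    [-1,0,0],
    [-1,0,0],
    [-1,0,0],
    [-1,0,0],
    [-0.6,0,0],
    [0,0,0],
    [0,0,0]
  ],
  "twist": [
    [0,0,0],
    [0,0,0],
    [0,0,0],
    [0,0,0],
    [0,0,0],
    [0,0,0],
    [0,0,0],
    [0,0,0],
    [0,0,0]
  ]
}}

```text
clock: 35.7
ee_pos: [0.3842, 0.1893, 0.3204]
orientation: [-3.141, -0.0, -0.289]
force: [-0.2, -0.3, -0.3]
gripper_width: 0.0628
```

```bash
python3 st.py;python3 -c "
from h import *
grab('wrist','w13');grab('top','t2');crop('w13',210,0,430,190,3.6,'c17')"
```

```text
35.7 [0.3842 0.1893 0.3204] [-179.9657   -0.0243  -16.5533] F [-0.1591 -0.3346 -0.284 ] Ftool [-0.0573  0.3663  0.2837] M [0.0455 0.1686 0.0062] 0.06283126827910672
```

View pics/c17.png

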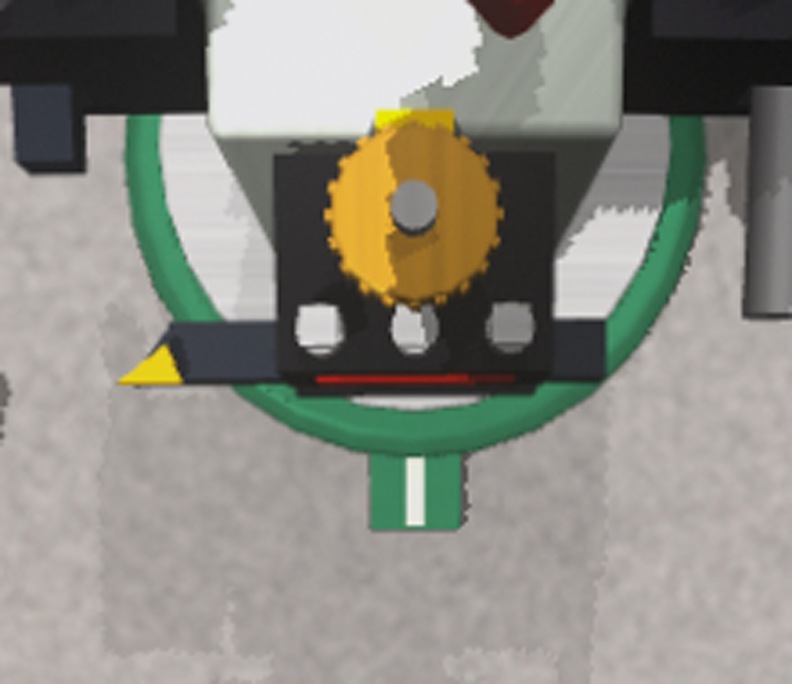

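View pics/t2.png

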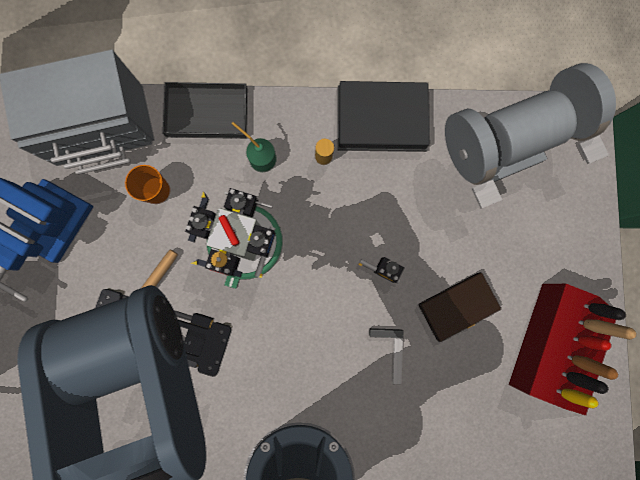

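Holder, hook and white line are in line, at columns 414, 414 and 415 in the crop, and nothing else has moved. One last check of height and angle before handing in.

Run:
```python
from h import *
np.set_printoptions(precision=4,suppress=True)
W=lambda u,v,z=None:pix('w13','wrist',210+(u+.5)/3.6-.5,(v+.5)/3.6-.5,z)
print('collar top depth',W(365,200),W(365,250),W(460,250),'block top',W(300,200),W(530,200),'pad',W(395,117))
ang=lambda a,b:np.degrees(np.arctan2(*(b-a)[[1,0]]))+270
print('post normal',ang(W(212,136,.195),W(620,136,.195)),'block back/front',ang(W(274,155,.198),W(555,154,.198)),ang(W(280,374,.198),W(549,374,.198)))
s=ctrl.observe();print(s['clock'],s['force'])
ctrl.hand_in()
```

```text
collar top depth [0.5031 0.1631 0.2201] [0.4952 0.1655 0.2192] [0.4905 0.1494 0.2191] block top [0.5119 0.1743 0.1951] [0.4992 0.1322 0.1959] pad [0.5165 0.1537 0.2126]
post normal 163.43248918471204 block back/front 163.62142252210833 163.4312830893112
35.8 [-0.1274 -0.6221  0.0944]
the job is handed in; nothing more can be done
```

I put the brass-collar, red-mark holder on the free hook and handed the job in at 35.8 s of the 72 s allowed. No verdict was reported.

- **Rack:** I turned it by the knob about 74°. A check showed it 1.65° off, so I re-gripped the knob and corrected it. The post face then read 163.5–163.8° against the mark's 163.3–163.5°, and 163.4° at the end.
- **Holder:** I slid it down slowly. The spring leaf showed up as 5–8 N outward and about 4–5 N of drag. The collar then met the pad, with the force rising at about 3.5 N/mm, and I stopped at about 5 N on the pad.
- **Release:** I eased the holder outward until the side force was near zero, then let go and withdrew straight up. The wrist force was zero after release.

In the last pictures:
- The holder, hook and white line are in line, with the collar overlapping the pad.
- The collar's top reads about 0.220 m, against about 0.2215 m expected with the pad pressed 1.5 mm. That is within the 2 mm calibration.
- The other holder and everything else in view are where they stood. In the top view the arm covers the chuck key and part of the hammer.

The gripper's angle reading differed from the camera's by about 0.7°. I used the camera's comparison of post and mark, since both were measured in the same picture.

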